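Lever a snapped-on cover off and fill the carrier's empty pockets with brittle poppy heads

ROBOT

A 6-joint arm with a two-finger parallel gripper is mounted at the origin on a cart in front of the work surface, level with it; the furniture and walls round the work are solid. World frame = base frame: x ahead of the robot, y to its left, z up, the work surface at z = 0. Lengths are in mm, angles in rad, forces in N, time in s.
With the tool pointing down it reaches from about 350 to 775 mm from the base axis. Payload 7.3 kg.
Tool frame: the origin (TCP) lies at the very end of the fingers, on their centre line; the grasp point (between the pads) lies bot.grip_point_offset behind it (bot.grip_point_offset is the distance from the TCP to the grasp point, in mm); z points along the fingers, y is the line along which they close (so a half turn about z gives the same grasp; the last joint's range is limited). The gripper opens to 92 mm and grips with 3 to 60 N. Pads are 19 mm wide; open, the fingers measure 130 mm over their backs; the gripper's body (75 mm by 190 mm) begins 47 mm behind the grasp point.
Start: joints at [1.147, 0.342, 1.524, -0, 1.275, -0.146], TCP at [143.961, 504.896, 226.741] pointing down, gripper open.
Joint ranges: [-2.53, 2.53], [-0.77, 2.02], [0.04, 2.7], [-1, 4.14], [0.28, 2.66], [-3.11, 3.11]. Speed limits (rad/s): [2.57, 2.57, 3.14, 3.14, 3.14, 3.14].

INTERFACE

Orientations are given as [roll, pitch, yaw] about the fixed x, y, z axes, in that order (R = Rz(yaw) Ry(pitch) Rx(roll)).
In Python, from plant import bot gives the robot as it stands. The module is installed in compiled form; this text tells all that it offers.
- The arm moves only by the tool carry_out, never from a script. Its argument "plan" is a list of rows, each an object of numbers: "tx", "ty", "tz": the shift along the world's x, y, z in mm; "rx", "ry", "rz": the turn, a rotation vector about the world's x, y, z in rad. A call has 1 to 12 rows; each row shifts and turns the commanded pose from where the row before left it; what a row does not reach is not made up. A row lasts 1/10 s, in which the tool goes at most 50 mm and 8.59 degrees, less where a joint would pass 70% of its speed; a pose out of reach is approached as far as the arm can. A call with a gripper value outside its range is refused whole. "gripper" is the closure, from 0 (fully open) to 1 (shut), set as the call begins (left out, the last holds). The fingers move at their own pace and stop on an object; the grip force is fixed at half the most. Time passes only in rows, so rows that do not move let the fingers close. It gives the time, the measured TCP pose, the force, the opening and the grip force at its end, in the units of the state.
- bot.get_obs(): the state, without advancing time (a new reading comes with each control period).
- bot.capture(name): name is "side" or "top" or "wrist"; returns the picture (420x560x3 uint8, red, green, blue); there is no depth.
- bot.camera_model(name): a dict with "camera_matrix" (3x3 intrinsics, pixels), "R" (3x3) and "t" (3): a world point X has camera coordinates R X + t. Camera axes: x right, y down, z forward; pixel columns grow to the right and rows downward; lengths in mm; the calibration is good to about 2 mm. A picture is of the moment at which its call begins: read the wrist's pose just before it. camera_model takes no time and is no camera call; for the wrist camera it gives the pose at the moment of the call.
- bot.close_job(): hands the job in; it is judged then, once.
The state is a dict: "time": time; "joint_positions": joint angles; "dq": joint speeds; "tau": joint torques, N m; "tool_pos": TCP position; "tcp_rot": TCP orientation; "contact_force": force on the tool from outside, world axes, zero at the start; "moment": the same for the moment, N m; "grip_width": finger opening in mm; "finger_force": force on a finger pad.
Only numpy, scipy, OpenCV 4.12 (cv2) and the standard library are available. Lean on these libraries where they do the work, as an engineer would, in place of code of your own. Each camera call takes 0.05 s, during which the arm holds its last target. There are 200 camera calls.

TASK

Get the carrier box ready for the plating bath. Its cover is snapped on tight: lever its front edge loose with the pry bar through the notch in the box's front wall, lift the cover off by its handle and lay it flat on the bench clear of the box, and lay the bar flat on the bench as well. Then stand one spare painted poppy head upright in every empty pocket, leaving the heads that are already seated where they are; the heads are brittle, so hold them with a light grip (no more than about 40 N), set them down softly, and never drop or press them; leave the jar and the tape alone.

Things in the scene. Friction and masses are not known exactly. Their poses are not given: they have to be found in the camera images.
- carrier: grey open-topped plastic box fixed to the bench, outside 106 (x) x 210 (y) x 68 mm high, walls 5 mm (inside 96 x 200 mm); origin at the centre of its underside, z up. Its -x wall is the front, towards the robot, with the pry notch. Inside, a white block with its top at z = 24 mm has five round pockets in a row along y, 34 mm wide, 5 mm deep (floors at z = 19 mm)
- notch (a point): middle of the pry notch in the box's front wall, on the wall's outer face at the sill. The notch is 34 mm wide and 7 mm high, from the sill (the fulcrum, 61 mm above the bench) to the underside of the shut cover. A bright steel wear plate marks it below. Axes as the carrier's: the bar goes in along +x, up to 35 mm of blade past this point; the heads inside stand lower
- cover_grip (a point): centre of the black bridge handle on the cover: a bar 80 mm long along the cover's y, 14 mm thick along x, 11 mm high, 12 mm clear above the plate. The cover is a grey plate 116 (x) x 220 (y) x 5 mm, 0.22 kg, its underside 23.5 mm below this point; tabs reach 11 mm lower and it stands level on them on the bench (this point then 34.5 mm up)
- cover_front (a point): middle of the cover's front (-x) edge at the plate's underside, 68 mm above the bench when shut. Sprung pads in the two end walls clamp a tab of the cover each (some 40 N to pull it straight off); levered up, it hinges about the box's back wall; once this point has been up to about 75 mm the tabs are out and the cover rests loose on the pads, this point then 71 to 75 mm up
- pry_bar_grip (a point): point on the axis of the pry bar's black handle. Straight bar 170 mm long, 0.16 kg, lying flat with its axis 8 mm above the bench: handle 75 x 18 wide x 16 mm high, then a flat steel blade 95 mm long, 16 mm wide, 4 mm thick (last 7 mm: 2.6 mm). This point is 20 mm behind the blade's root, 115 mm behind the tip; x axis along the bar to the tip, z up
- pry_bar_tip (a point): end of the pry bar's blade, on the axis (mid-thickness); axes as the bar's
- clear_bench (a point): middle of the free stretch of bench at the left, about 230 mm along y by 150 mm along x, just big enough for the cover laid with its length along y
- rectifier_front (a point): middle of the lower edge of the front face of the rectifier, a fixed steel case 400 mm wide along y, 160 mm high, that stands behind the spares (it reaches back along +x). The bench's front edge runs 180 mm in front of it
- jar: round dark paint jar, 48 mm wide, 66 mm tall, a bystander; origin at the centre of its underside
- tape: roll of masking tape lying flat, 68 mm wide, 24 mm high, a bystander; origin at the centre of its underside
- pocket_0 (a point): centre of the floor of pocket 0 (numbered from the carrier's -y end, 38 mm apart); axes as the carrier's
- pocket_1 (a point): centre of the floor of pocket 1 (numbered from the carrier's -y end, 38 mm apart); axes as the carrier's
- pocket_2 (a point): centre of the floor of pocket 2 (numbered from the carrier's -y end, 38 mm apart); axes as the carrier's
- pocket_3 (a point): centre of the floor of pocket 3 (numbered from the carrier's -y end, 38 mm apart); axes as the carrier's
- pocket_4 (a point): centre of the floor of pocket 4 (numbered from the carrier's -y end, 38 mm apart); axes as the carrier's
- head_0_mid (a point): already in the carrier (or absent): dried poppy head painted with dull dark-grey graphite, a squat round body 31 mm across at the middle and 33 mm tall with a 26 mm crown disc on top, trimmed flat below, 30 g, brittle; this point is its centre, 16.5 mm above its flat base, z axis up through the crown
- head_1_mid (a point): already in the carrier (or absent): dried poppy head painted with dull dark-grey graphite, a squat round body 31 mm across at the middle and 33 mm tall with a 26 mm crown disc on top, trimmed flat below, 30 g, brittle; this point is its centre, 16.5 mm above its flat base, z axis up through the crown
- head_2_mid (a point): already in the carrier (or absent): dried poppy head painted with dull dark-grey graphite, a squat round body 31 mm across at the middle and 33 mm tall with a 26 mm crown disc on top, trimmed flat below, 30 g, brittle; this point is its centre, 16.5 mm above its flat base, z axis up through the crown
- head_3_mid (a point): already in the carrier (or absent): dried poppy head painted with dull dark-grey graphite, a squat round body 31 mm across at the middle and 33 mm tall with a 26 mm crown disc on top, trimmed flat below, 30 g, brittle; this point is its centre, 16.5 mm above its flat base, z axis up through the crown
- head_4_mid (a point): already in the carrier (or absent): dried poppy head painted with dull dark-grey graphite, a squat round body 31 mm across at the middle and 33 mm tall with a 26 mm crown disc on top, trimmed flat below, 30 g, brittle; this point is its centre, 16.5 mm above its flat base, z axis up through the crown
- spare_0_mid (a point): spare, on the bench, on a sheet of paper in front of the rectifier: dried poppy head painted with dull dark-grey graphite, a squat round body 31 mm across at the middle and 33 mm tall with a 26 mm crown disc on top, trimmed flat below, 30 g, brittle; this point is its centre, 16.5 mm above its flat base, z axis up through the crown
- spare_1_mid (a point): spare, on the bench, on a sheet of paper in front of the rectifier: dried poppy head painted with dull dark-grey graphite, a squat round body 31 mm across at the middle and 33 mm tall with a 26 mm crown disc on top, trimmed flat below, 30 g, brittle; this point is its centre, 16.5 mm above its flat base, z axis up through the crown
- spare_2_mid (a point): spare, on the bench, on a sheet of paper in front of the rectifier: dried poppy head painted with dull dark-grey graphite, a squat round body 31 mm across at the middle and 33 mm tall with a 26 mm crown disc on top, trimmed flat below, 30 g, brittle; this point is its centre, 16.5 mm above its flat base, z axis up through the crown
- spare_3_mid (a point): spare, on the bench, on a sheet of paper in front of the rectifier: dried poppy head painted with dull dark-grey graphite, a squat round body 31 mm across at the middle and 33 mm tall with a 26 mm crown disc on top, trimmed flat below, 30 g, brittle; this point is its centre, 16.5 mm above its flat base, z axis up through the crown
There are look-alikes about, which are no part of the job. Leave any blue or pink look-alike of the part that bears spare_2_mid alone.

How it is judged:
By the outcome, as a careful person would: the job done as asked, in the order asked, and still so for the second after the job is handed in, with the robot touching nothing.
Of head_0, head_1, head_2, head_3, head_4 only 1 to 3 are there at a start; the rules pass over those that are not, and their reading is None.
At some moment in a run one of spare_0, spare_1, spare_2, spare_3, pry_bar may be knocked a few centimetres aside while the robot is not near it.
It also fails if it takes over 210 s, if anything falls off the work surface, if the arm or the gripper's body presses on something with over 40 N, if the wrist force passes 120 N, or if a joint passes its speed limit or range.

## Working session

There is one attempt and no reset: what is moved stays moved. The work goes in short steps, Python scripts to look and compute and a tool call to move; the robot and the scene stay as the last step left them, time stands still between calls to the robot, and variables do not carry over. Pictures are saved under pics/ and viewed, at most 14 in all, crops included, and the job is handed in when it is done.

Besides the shell and the picture viewer there is one more tool, called after "Emit:" as name(argument=value, ...), one argument or row to a line, values as JSON. carry_out: Moves the arm, as the interface text tells. Its arguments: {"type":"object","properties":{"plan":{"type":"array"},"gripper":{"type":"number"}},"required":["plan"]}

```bash
mkdir -p pics; cat > h.py <<'E'
from plant import bot
import numpy as np, cv2
def snap(cam,name):
    m=bot.camera_model(cam); im=bot.capture(cam)
    cv2.imwrite(f'pics/{name}.png',cv2.cvtColor(im,cv2.COLOR_RGB2BGR)); np.savez(f'pics/{name}.npz',K=m['camera_matrix'],R=m['R'],t=m['t'])
    return im
def crop(name,x0,y0,x1,y1,s):
    im=cv2.imread(f'pics/{name}.png')[y0:y1,x0:x1]
    cv2.imwrite(f'pics/{name}_c{x0}_{y0}.png',cv2.resize(im,None,fx=s,fy=s,interpolation=cv2.INTER_CUBIC))
def ray(name,u,v,z):
    d=np.load(f'pics/{name}.npz'); R,t,K=d['R'],np.ravel(d['t']),d['K']
    c=-R.T@t; r=R.T@np.linalg.solve(K,[u,v,1.]); return (c+r*(z-c[2])/r[2]).round(1)
def proj(name,p):
    d=np.load(f'pics/{name}.npz'); q=d['K']@(d['R']@np.array(p,float)+np.ravel(d['t'])); return (q[:2]/q[2]).round(1)
E
python3 - <<'E'
from h import *
for c in ['top','side','wrist']:
    snap(c,c+'0'); m=bot.camera_model(c); R=np.array(m['R']);print(c,(-R.T@np.ravel(m['t'])).round(),R.round(2).tolist(),m['camera_matrix'][0][0])
print(bot.grip_point_offset,bot.get_obs())
a=[cv2.imread(f'pics/{c}0.png') for c in ['top','side']]
cv2.imwrite('pics/top_big.png',cv2.resize(a[0],(800,600),interpolation=cv2.INTER_CUBIC))
E
```

```text
top [ 406.  -19. 1059.] [[-0.02, -1.0, -0.01], [-0.98, 0.02, -0.18], [0.18, 0.01, -0.98]] 397.91191392352914
side [220. 775. 782.] [[-0.89, -0.45, 0.02], [-0.29, 0.55, -0.78], [0.34, -0.7, -0.62]] 456.3363361364122
wrist [ 63. 527. 383.] [[0.27, 0.96, -0.0], [0.92, -0.26, 0.31], [0.29, -0.09, -0.95]] 351.940295176412
18.8 {'time': 0.15, 'joint_positions': array([ 1.14698265e+00,  3.42574773e-01,  1.52474628e+00, -1.65075502e-05,
        1.27540211e+00, -1.46017499e-01]), 'dq': array([-0.00203525, -0.00214423, -0.00209849, -0.00127863, -0.00025788,
       -0.0015326 ]), 'tau': array([ 1.74373272e-03, -4.31456816e+01, -2.44358772e+01,  7.19186361e-02,
        5.36225829e-02, -5.70094824e-05]), 'tool_pos': array([143.84908803, 504.61406755, 226.21624737]), 'tcp_rot': array([-3.14047188e+00, -1.48868260e-04,  2.86380121e+00]), 'contact_force': array([ 0.26841107, -0.25079127, -1.05186956]), 'moment': array([-0.01341828, -0.00093824, -0.0007924 ]), 'finger_force': 0.0, 'grip_width': 91.94520184144349}
```

View pics/top_big.png

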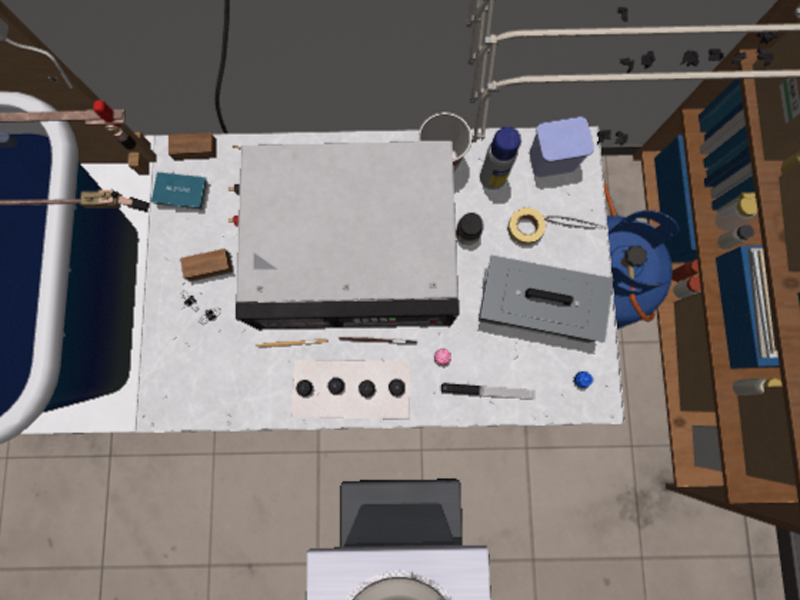

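View pics/side0.png

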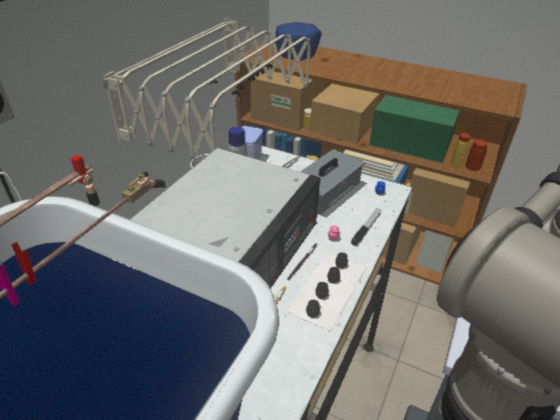

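The top view (800 px) shows the carrier at the right (~545,298) and the bar at (~487,391) with its tip to the right. Four spares are at (305..397, ~387), and pink and blue look-alikes are at (443,357) and (584,380). The free bench is at the left (~215,370). Next I'll enlarge it.

```bash
python3 - <<'E'
from h import *
crop('top0',300,170,440,290,5.7)
crop('top0',95,205,295,305,4)
E
```

```text
(no output)
```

View pics/top0_c300_170.png

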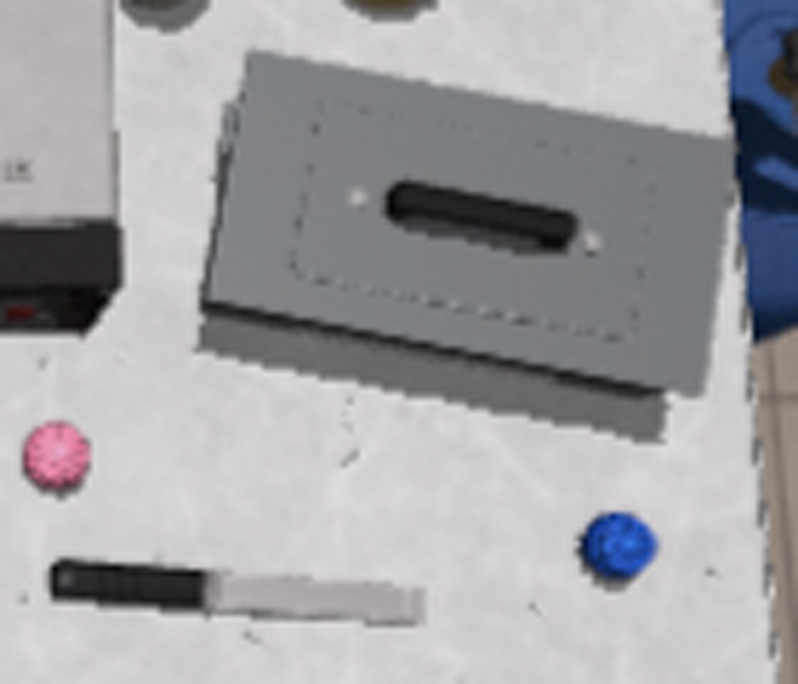

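View pics/top0_c95_205.png

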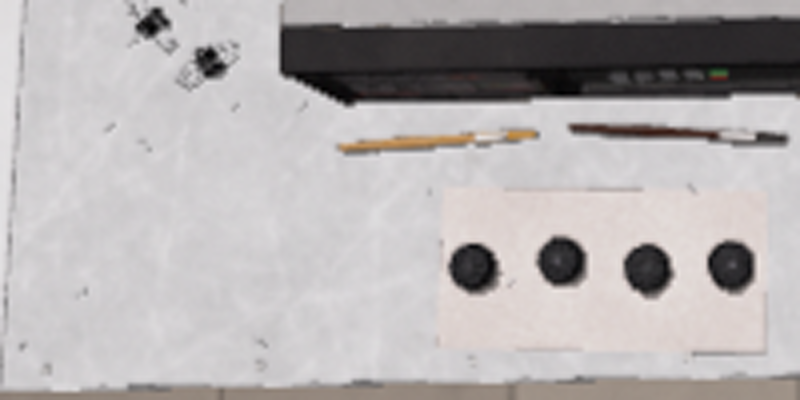

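The crop shows the cover corners at (250,50), (737,135), (702,395) and (205,303), and the handle ends at (387,200) and (578,232). The bar's butt is at (52,580) and its tip at (424,605). The second crop has the spares at (474,266), (562,260), (647,269) and (731,265), with clips at (150,20) and (210,60) and free bench at the left.

```bash
python3 - <<'E'
from h import *
f=lambda u,v,z:ray('top0',u/5.7+300-.4,v/5.7+170-.4,z)
g=lambda u,v,z:ray('top0',u/4+95-.4,v/4+205-.4,z)
C=np.array([f(*p,73) for p in [(250,50),(737,135),(702,395),(205,303)]]);print(C,C.mean(0))
for a,b in [(0,1),(1,2),(2,3),(3,0)]:
  d=C[b]-C[a];print(np.hypot(d[0],d[1]),np.degrees(np.arctan2(d[1],d[0])))
h=f(387,200,97),f(578,234,97);print('handle',h,(h[0]+h[1])/2,np.degrees(np.arctan2(*(h[1]-h[0])[1::-1])))
b=f(52,580,16),f(424,605,8),f(207,590,12);print('bar',b,np.linalg.norm(b[1]-b[0]))
print('carrier box low corners',f(197,350,0),f(660,441,0))
print('pink,blue',f(56,457,17),f(620,545,17))
for p in [(474,266),(562,260),(647,269),(731,265)]: print('sp',g(*p,25))
print('rect',g(345,103,0),f(88,333,0), 'front edge',g(5,388,0),g(795,378,0),'left edge',g(25,0,0),'clips',g(150,20,5),g(210,60,5), 'right edge',f(760,520,0))
print('jar,tape',ray('top0',470/800*560,228/600*420,33),ray('top0',527/800*560,226/600*420,24))
E
```

```text
[[ 658.2 -177.7   73. ]
 [ 615.  -391.4   73. ]
 [ 500.  -366.3   73. ]
 [ 544.4 -152.6   73. ]] [ 579.4 -272.    73. ]
218.02277403977777 -101.42847174258021
117.70730648519657 167.68766075591697
218.26371663654956 78.26276394686084
116.53518781895885 -12.438149905832171
handle (array([ 584.3, -229.6,   97. ]), array([ 567.9, -310.6,   97. ])) [ 576.1 -270.1   97. ] -101.44589752376622
bar (array([427. , -85.5,  16. ]), array([ 412.8, -255. ,    8. ]), array([ 421.3, -156. ,   12. ])) 170.2817958561631
carrier box low corners [ 532.5 -157.8    0. ] [ 485.9 -370.8    0. ]
pink,blue [482.5 -89.   17. ] [ 438.  -343.3   17. ]
sp [431.9 160.6  25. ]
sp [434.7 104.   25. ]
sp [428.   49.4  25. ]
sp [429.5  -4.5  25. ]
rect [542.1 253.    0. ] [ 541.5 -107.     0. ] front edge [359.6 469.8   0. ] [357.  -44.4   0. ] left edge [616.8 473.2   0. ] clips [600.4 385.2   5. ] [572.3 343.4   5. ] right edge [ 448.7 -413.8    0. ]
jar,tape [ 721.  -147.9   33. ] [ 725.4 -256.8   24. ]
```

Emit:
carry_out(
  plan=[
    {"tx": 28.6, "ty": -30.5, "tz": 2, "rz": -0.1377},
    {"tx": 28.6, "ty": -30.5, "tz": 2, "rz": -0.1377},
    {"tx": 28.6, "ty": -30.5, "tz": 2, "rz": -0.1377},
    {"tx": 28.6, "ty": -30.5, "tz": 2, "rz": -0.1377},
    {"tx": 28.6, "ty": -30.5, "tz": 2, "rz": -0.1377},
    {"tx": 28.6, "ty": -30.5, "tz": 2, "rz": -0.1377},
    {"tx": 28.6, "ty": -30.5, "tz": 2, "rz": -0.1377},
    {"tx": 28.6, "ty": -30.5, "tz": 2, "rz": -0.1377},
    {"tx": 28.6, "ty": -30.5, "tz": 2, "rz": -0.1377},
    {"tx": 28.6, "ty": -30.5, "tz": 2, "rz": -0.1377},
  ],
  gripper=0.45,
)

```text
invalid input at $.plan[0]: expected keys tx, ty, tz, rx, ry, rz
```

Emit:
carry_out(
  plan=[
    {"tx": -1, "ty": -37.5},
    {"tx": -1, "ty": -37.5},
    {"tx": -1, "ty": -37.5},
    {"tx": -1, "ty": -37.5},
    {"tx": -1, "ty": -37.5},
    {"tx": -1, "ty": -37.5},
    {"tx": -1, "ty": -37.5},
    {"ty": -37.5},
    {},
    {},
  ],
)

```text
invalid input at $.plan[0]: expected keys tx, ty, tz, rx, ry, rz
```

```bash
python3 - <<'E'
from h import *
o=bot.get_obs();print(o['time'],o['tool_pos'],o['tcp_rot'],o['grip_width'])
im=snap('wrist','w1'); crop('w1',0,0,560,420,1.4)
E
```

```text
0.15 [143.84908803 504.61406755 226.21624737] [-3.14047188e+00 -1.48868260e-04  2.86380121e+00] 91.94520184144349
```

View pics/w1_c0_0.png

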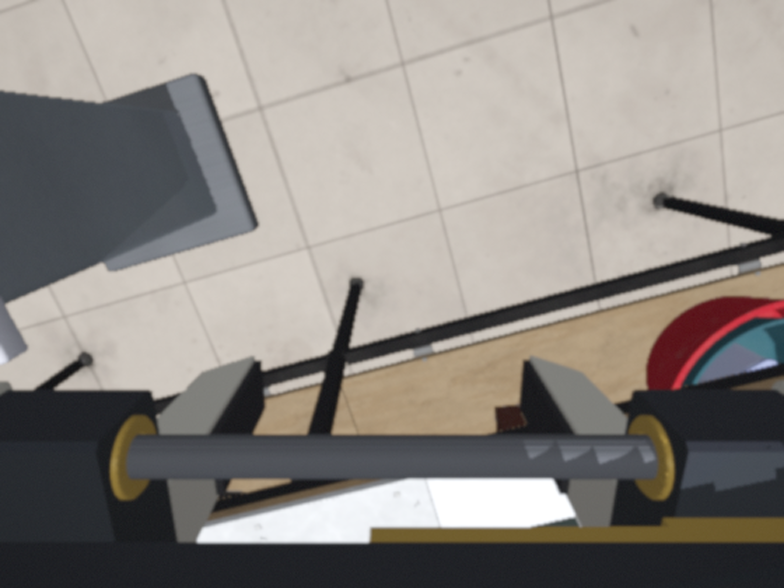

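The move was refused because every row needs all six keys, so the arm is still at its start. The wrist picture shows only floor and the fingers. I'll resend the moves in full.

Emit:
carry_out(
  plan=[
    {"tx": 28.6, "ty": -30.5, "tz": 2, "rx": 0, "ry": 0, "rz": -0.1377},
    {"tx": 28.6, "ty": -30.5, "tz": 2, "rx": 0, "ry": 0, "rz": -0.1377},
    {"tx": 28.6, "ty": -30.5, "tz": 2, "rx": 0, "ry": 0, "rz": -0.1377},
    {"tx": 28.6, "ty": -30.5, "tz": 2, "rx": 0, "ry": 0, "rz": -0.1377},
    {"tx": 28.6, "ty": -30.5, "tz": 2, "rx": 0, "ry": 0, "rz": -0.1377},
    {"tx": 28.6, "ty": -30.5, "tz": 2, "rx": 0, "ry": 0, "rz": -0.1377},
    {"tx": 28.6, "ty": -30.5, "tz": 2, "rx": 0, "ry": 0, "rz": -0.1377},
    {"tx": 28.6, "ty": -30.5, "tz": 2, "rx": 0, "ry": 0, "rz": -0.1377},
    {"tx": 28.6, "ty": -30.5, "tz": 2, "rx": 0, "ry": 0, "rz": -0.1377},
    {"tx": 28.6, "ty": -30.5, "tz": 2, "rx": 0, "ry": 0, "rz": -0.1377},
  ],
  gripper=0.45,
)

```text
time: 1.2
tool_pos: [430.8, 198.4, 246.8]
tcp_rot: [3.142, -0.0, 1.481]
contact_force: [1.0, 0.4, -0.8]
grip_width: 50.6
finger_force: 0.0
```

Emit:
carry_out(
  plan=[
    {"tx": -1, "ty": -37.5, "tz": 0, "rx": 0, "ry": 0, "rz": 0},
    {"tx": -1, "ty": -37.5, "tz": 0, "rx": 0, "ry": 0, "rz": 0},
    {"tx": -1, "ty": -37.5, "tz": 0, "rx": 0, "ry": 0, "rz": 0},
    {"tx": -1, "ty": -37.5, "tz": 0, "rx": 0, "ry": 0, "rz": 0},
    {"tx": -1, "ty": -37.5, "tz": 0, "rx": 0, "ry": 0, "rz": 0},
    {"tx": -1, "ty": -37.5, "tz": 0, "rx": 0, "ry": 0, "rz": 0},
    {"tx": -1, "ty": -37.5, "tz": 0, "rx": 0, "ry": 0, "rz": 0},
    {"tx": -1, "ty": -37.5, "tz": 0, "rx": 0, "ry": 0, "rz": 0},
    {"tx": 0, "ty": -40, "tz": 0, "rx": 0, "ry": 0, "rz": 0},
    {"tx": 0, "ty": 0, "tz": 0, "rx": 0, "ry": 0, "rz": 0},
    {"tx": 0, "ty": 0, "tz": 0, "rx": 0, "ry": 0, "rz": 0},
  ],
)

```text
time: 2.3
tool_pos: [421.7, -140.5, 246.4]
tcp_rot: [-3.141, -0.001, 1.485]
contact_force: [0.1, 1.4, 0.3]
grip_width: 50.5
finger_force: 0.0
```

```bash
python3 - <<'E'
from h import *
o=bot.get_obs();print(o['time'],o['tool_pos'],o['tcp_rot'],o['grip_width'])
im=snap('wrist','w2'); crop('w2',0,0,560,420,1.4)
E
```

```text
2.3 [ 421.67317823 -140.45800232  246.44608748] [-3.14097276e+00 -6.84263909e-04  1.48455434e+00] 50.516742322944324
```

View pics/w2_c0_0.png

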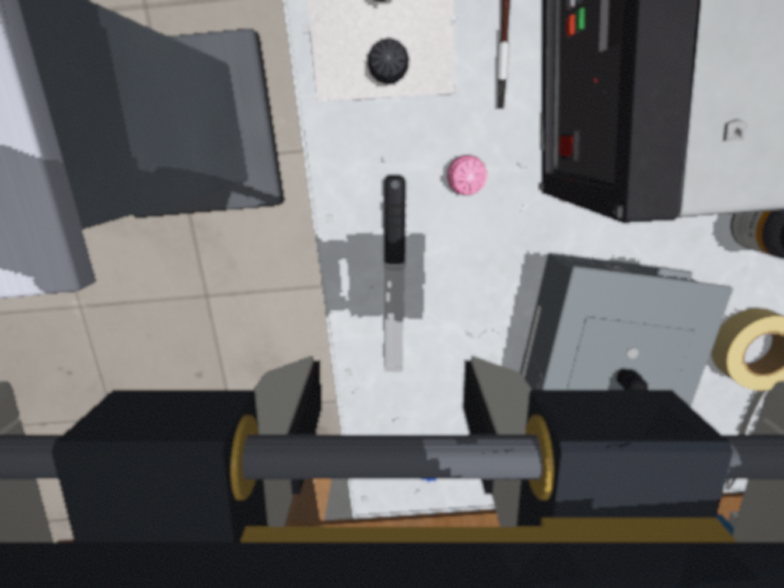

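The wrist view shows the bar's butt at (396,177), its handle/blade joint at (395,262) and its tip at (394,371). It also shows the pink look-alike at (467,175) and the nearest spare at (388,61).

```bash
python3 - <<'E'
from h import *
f=lambda u,v,z:ray('w2',u/1.4-.2,v/1.4-.2,z)
b=f(396,177,12),f(395,263,13),f(394,371,8);print(b,np.linalg.norm(b[1]-b[0]),np.linalg.norm(b[2]-b[1]))
d=b[2]-b[0];print(np.degrees(np.arctan2(d[1],d[0])), b[2]-d/np.linalg.norm(d)*115)
print('sp3',f(388,59,25),'pink',f(467,174,20))
E
```

```text
(array([428.8, -87.2,  12. ]), array([ 422.3, -155.1,   13. ]), array([ 413.1, -254.4,    8. ])) 68.21773962834007 99.85053830601015
-95.36431723799642 [ 423.84810347 -139.93612098   10.73837031]
sp3 [429.9  -5.6  25. ] pink [482.6 -89.   20. ]
```

Emit:
carry_out(
  plan=[
    {"tx": 1, "ty": 0, "tz": -40, "rx": 0, "ry": 0, "rz": 0},
    {"tx": 0, "ty": 0, "tz": -40, "rx": 0, "ry": 0, "rz": 0},
    {"tx": 0, "ty": 0, "tz": -40, "rx": 0, "ry": 0, "rz": 0},
    {"tx": 0, "ty": 0, "tz": -40, "rx": 0, "ry": 0, "rz": 0},
    {"tx": 0, "ty": 0, "tz": -30, "rx": 0, "ry": 0, "rz": 0},
    {"tx": 0, "ty": 0, "tz": -25, "rx": 0, "ry": 0, "rz": 0},
    {"tx": 0, "ty": 0, "tz": -15, "rx": 0, "ry": 0, "rz": 0},
    {"tx": 0, "ty": 0, "tz": -9, "rx": 0, "ry": 0, "rz": 0},
    {"tx": 0, "ty": 0, "tz": -4, "rx": 0, "ry": 0, "rz": 0},
    {"tx": 0, "ty": 0, "tz": 0, "rx": 0, "ry": 0, "rz": 0},
  ],
)

```text
time: 3.35
tool_pos: [423.2, -139.6, 3.9]
tcp_rot: [3.141, -0.0, 1.488]
contact_force: [0.2, -0.2, 0.2]
grip_width: 50.6
finger_force: 0.0
```

Emit:
carry_out(
  plan=[
    {"tx": 0, "ty": 0, "tz": 0, "rx": 0, "ry": 0, "rz": 0},
    {"tx": 0, "ty": 0, "tz": 0, "rx": 0, "ry": 0, "rz": 0},
    {"tx": 0, "ty": 0, "tz": 0, "rx": 0, "ry": 0, "rz": 0},
    {"tx": 0, "ty": 0, "tz": 0, "rx": 0, "ry": 0, "rz": 0},
    {"tx": 0, "ty": 0, "tz": 0, "rx": 0, "ry": 0, "rz": 0},
    {"tx": 0, "ty": 0, "tz": 0, "rx": 0, "ry": 0, "rz": 0},
  ],
  gripper=1,
)

```text
time: 3.95
tool_pos: [423.1, -140.3, 4.0]
tcp_rot: [3.141, 0.0, 1.487]
contact_force: [-0.5, 0.7, 3.4]
grip_width: 17.7
finger_force: 30.0
```

Emit:
carry_out(
  plan=[
    {"tx": 0, "ty": 0, "tz": 10, "rx": 0, "ry": 0, "rz": 0},
    {"tx": 0, "ty": 0, "tz": 30, "rx": 0, "ry": 0, "rz": 0},
    {"tx": 0, "ty": 0, "tz": 40, "rx": 0, "ry": 0, "rz": 0},
    {"tx": 0, "ty": 0, "tz": 36, "rx": 0, "ry": 0, "rz": 0},
  ],
)

```text
time: 4.35
tool_pos: [422.5, -139.9, 121.5]
tcp_rot: [-3.141, -0.0, 1.487]
contact_force: [0.3, -0.8, -2.4]
grip_width: 17.6
finger_force: 30.0
```

Emit:
carry_out(
  plan=[
    {"tx": -2.5, "ty": -8, "tz": 0, "rx": 0, "ry": 0, "rz": 0.1213},
    {"tx": -2.5, "ty": -8, "tz": 0, "rx": 0, "ry": 0, "rz": 0.1213},
    {"tx": -2.5, "ty": -8, "tz": 0, "rx": 0, "ry": 0, "rz": 0.1213},
    {"tx": -2.5, "ty": -8, "tz": 0, "rx": 0, "ry": 0, "rz": 0.1213},
    {"tx": -2.5, "ty": -8, "tz": 0, "rx": 0, "ry": 0, "rz": 0.1213},
    {"tx": -2.5, "ty": -8, "tz": 0, "rx": 0, "ry": 0, "rz": 0.1213},
    {"tx": -2.5, "ty": -8, "tz": 0, "rx": 0, "ry": 0, "rz": 0.1213},
    {"tx": -2.5, "ty": -8, "tz": 0, "rx": 0, "ry": 0, "rz": 0.1213},
    {"tx": -2.5, "ty": -8, "tz": 0, "rx": 0, "ry": 0, "rz": 0.1213},
    {"tx": -2.5, "ty": -8, "tz": 0, "rx": 0, "ry": 0, "rz": 0.1213},
    {"tx": -2.5, "ty": -8, "tz": 0, "rx": 0, "ry": 0, "rz": 0.1213},
    {"tx": -2.5, "ty": -5, "tz": 0, "rx": 0, "ry": 0, "rz": 0.1213},
  ],
)

```text
time: 5.55
tool_pos: [392.6, -233.4, 120.1]
tcp_rot: [3.141, -0.0, 2.947]
contact_force: [-0.8, 0.3, -1.0]
grip_width: 17.9
finger_force: 30.0
```

Emit:
carry_out(
  plan=[
    {"tx": 0, "ty": 0, "tz": -20, "rx": 0, "ry": 0, "rz": 0},
    {"tx": 0, "ty": 0, "tz": -20, "rx": 0, "ry": 0, "rz": 0},
    {"tx": 0, "ty": 0, "tz": -19, "rx": 0, "ry": 0, "rz": 0},
    {"tx": 0, "ty": 0, "tz": 0, "rx": 0, "ry": 0, "rz": 0},
    {"tx": 0, "ty": 0, "tz": 0, "rx": 0, "ry": 0, "rz": 0},
  ],
)

```text
time: 6.05
tool_pos: [392.9, -233.0, 61.2]
tcp_rot: [3.141, -0.001, 2.942]
contact_force: [-0.5, -0.8, -1.5]
grip_width: 17.4
finger_force: 30.0
```

```bash
python3 - <<'E'
from h import *
o=bot.get_obs();print(o['time'],o['tool_pos'],o['tcp_rot'],o['grip_width'])
snap('top','t3');snap('side','s3');snap('wrist','w3'); crop('w3',0,0,560,420,1.4)
E
```

```text
6.05 [ 392.88615796 -233.01096592   61.16032517] [ 3.14119619e+00 -5.48514740e-04  2.94244829e+00] 17.44905378025463
```

View pics/w3_c0_0.png

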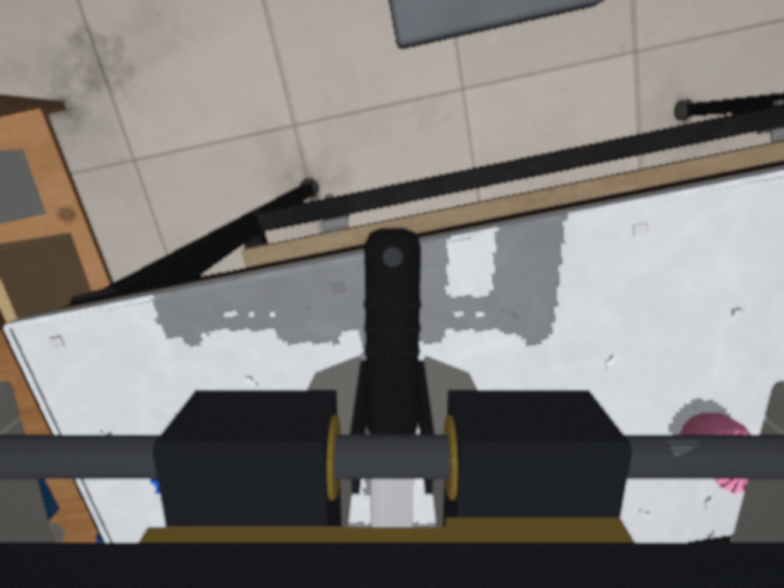

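The wrist view shows the bar held straight between the fingers but doesn't reach the notch. I'll check that on the top and side pictures with projected markers.

```bash
python3 - <<'E'
from h import *
yaw=2.9424; d=-np.array([np.cos(yaw),np.sin(yaw),0]); tcp=np.array([392.9,-233,65.2]); tip=tcp+115*d
n=np.array([527,-260.5,61]);print(tip,d)
for v in 't3','s3': print(v,'tip',proj(v,tip),'notch',proj(v,n),proj(v,n+[0,0,7]))
T=[]
for v,s in (('t3',(300,190,400,290)),('s3',(290,150,390,250))):
    im=cv2.imread(f'pics/{v}.png')[s[1]:s[3],s[0]:s[2]]; T.append(cv2.resize(im,(400,400),interpolation=cv2.INTER_CUBIC))
cv2.imwrite('pics/ts3.png',np.hstack(T))
E
```

```text
[ 505.62606514 -255.75597148   65.2       ] [ 0.98022665 -0.19787801 -0.        ]
t3 tip [377.2 237.8] notch [378.1 229.5] [378.8 229.1]
s3 tip [349.9 181.9] notch [343.1 180.2] [343.4 178.1]
```

View pics/ts3.png

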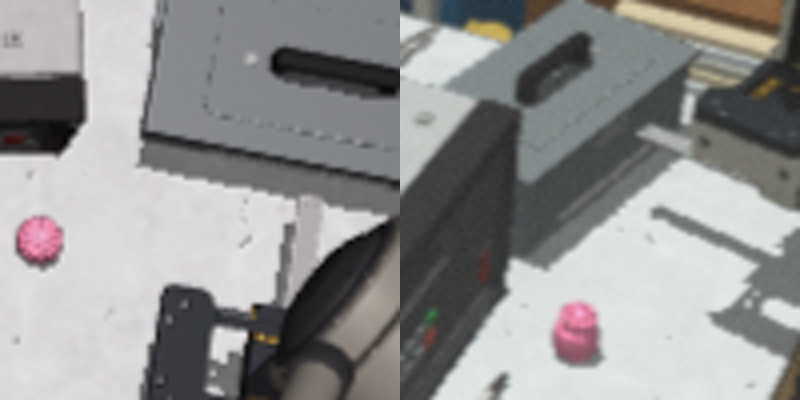

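Emit:
carry_out(
  plan=[
    {"tx": 4.9, "ty": -1, "tz": -0.5, "rx": 0, "ry": 0, "rz": 0},
    {"tx": 4.9, "ty": -1, "tz": 0, "rx": 0, "ry": 0, "rz": 0},
    {"tx": 4.9, "ty": -1, "tz": 0, "rx": 0, "ry": 0, "rz": 0},
    {"tx": 3.9, "ty": -0.8, "tz": 0, "rx": 0, "ry": 0, "rz": 0},
    {"tx": 2.9, "ty": -0.6, "tz": 0, "rx": 0, "ry": 0, "rz": 0},
    {"tx": 2.9, "ty": -0.6, "tz": 0, "rx": 0, "ry": 0, "rz": 0},
    {"tx": 2.9, "ty": -0.6, "tz": 0, "rx": 0, "ry": 0, "rz": 0},
    {"tx": 0, "ty": 0, "tz": 0, "rx": 0, "ry": 0, "rz": 0},
  ],
)

```text
time: 7.0
tool_pos: [420.6, -238.8, 60.2]
tcp_rot: [-3.142, 0.0, 2.942]
contact_force: [-0.1, 0.3, -1.6]
grip_width: 17.5
finger_force: 30.0
```

Emit:
carry_out(
  plan=[
    {"tx": 3.9, "ty": -0.8, "tz": 0, "rx": 0, "ry": 0, "rz": 0},
    {"tx": 3.9, "ty": -0.8, "tz": 0, "rx": 0, "ry": 0, "rz": 0},
    {"tx": 3.9, "ty": -0.8, "tz": 0, "rx": 0, "ry": 0, "rz": 0},
    {"tx": 3.9, "ty": -0.8, "tz": 0, "rx": 0, "ry": 0, "rz": 0},
    {"tx": 3.9, "ty": -0.8, "tz": 0, "rx": 0, "ry": 0, "rz": 0},
    {"tx": 0, "ty": 0, "tz": 0, "rx": 0, "ry": 0, "rz": 0},
  ],
)

```text
time: 7.6
tool_pos: [440.4, -242.9, 60.3]
tcp_rot: [-3.141, 0.001, 2.943]
contact_force: [-0.1, -0.2, -2.1]
grip_width: 17.9
finger_force: 30.0
```

```bash
python3 - <<'E'
from h import *
o=bot.get_obs();print(o['contact_force'],o['moment'])
T=[]
for v,s in (('top',(300,190,400,290)),('side',(290,150,390,250))):
    snap(v,v+'4'); im=cv2.imread(f'pics/{v}4.png')[s[1]:s[3],s[0]:s[2]]; T.append(cv2.resize(im,(400,400),interpolation=cv2.INTER_CUBIC))
cv2.imwrite('pics/ts4.png',np.hstack(T))
E
```

```text
[-0.10271851 -0.15205604 -2.10440423] [-0.00890709  0.00127974 -0.01509126]
```

View pics/ts4.png

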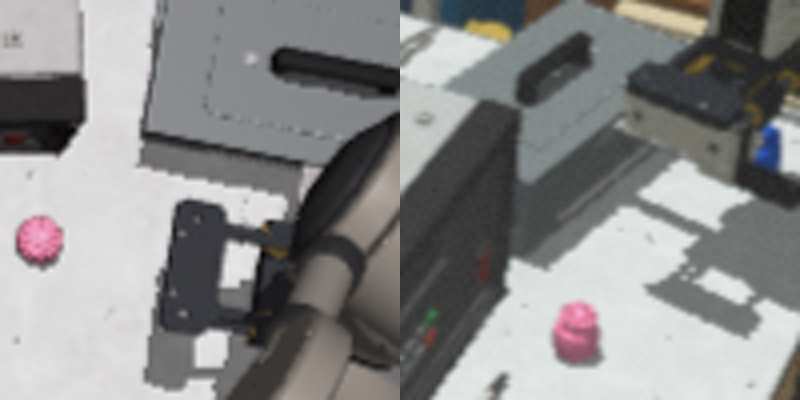

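Emit:
carry_out(
  plan=[
    {"tx": 2.9, "ty": -0.6, "tz": 0, "rx": 0, "ry": 0, "rz": 0},
    {"tx": 0.1, "ty": 0, "tz": -4, "rx": -0.0069, "ry": -0.0342, "rz": 0},
    {"tx": 0.2, "ty": 0, "tz": -3, "rx": -0.0069, "ry": -0.0342, "rz": 0},
    {"tx": 0.3, "ty": 0, "tz": -3, "rx": -0.0069, "ry": -0.0342, "rz": 0},
    {"tx": 0.4, "ty": -0.1, "tz": -3, "rx": -0.0069, "ry": -0.0342, "rz": 0},
    {"tx": 0.4, "ty": -0.1, "tz": -3, "rx": -0.0069, "ry": -0.0342, "rz": 0},
    {"tx": 0, "ty": 0, "tz": 0, "rx": 0, "ry": 0, "rz": 0},
  ],
)

```text
time: 8.4
tool_pos: [443.5, -243.4, 44.0]
tcp_rot: [3.141, 0.174, 2.942]
contact_force: [-0.7, 1.0, -0.6]
grip_width: 17.4
finger_force: 30.0
```

Emit:
carry_out(
  plan=[
    {"tx": 0.6, "ty": -0.1, "tz": -2.9, "rx": -0.0069, "ry": -0.0342, "rz": 0},
    {"tx": 0.6, "ty": -0.1, "tz": -2.9, "rx": -0.0069, "ry": -0.0342, "rz": 0},
    {"tx": 0, "ty": 0, "tz": 0, "rx": 0, "ry": 0, "rz": 0},
  ],
)

```text
time: 8.7
tool_pos: [445.2, -243.9, 38.7]
tcp_rot: [3.141, 0.244, 2.942]
contact_force: [0.0, -0.3, -0.4]
grip_width: 17.6
finger_force: 30.0
```

Emit:
carry_out(
  plan=[
    {"tx": 0.8, "ty": -0.1, "tz": -2.9, "rx": -0.0069, "ry": -0.0342, "rz": 0},
    {"tx": 0.8, "ty": -0.1, "tz": -2.9, "rx": -0.0069, "ry": -0.0342, "rz": 0},
    {"tx": 0, "ty": 0, "tz": 0, "rx": 0, "ry": 0, "rz": 0},
  ],
)

```text
time: 9.0
tool_pos: [446.3, -243.2, 32.2]
tcp_rot: [3.139, 0.312, 2.942]
contact_force: [-0.0, -0.2, -1.5]
grip_width: 18.0
finger_force: 30.0
```

```bash
python3 - <<'E'
from h import *
o=bot.get_obs();print(o['contact_force'],o['moment'],o['tcp_rot'])
T=[]
for v,s in (('side',(290,140,390,240)),('side',(290,140,390,240))):
    n=v+str(4+len(T)) if T==[] else None
    if T==[]:
        im=cv2.imread('pics/side4.png')
    else:
        snap('side','side5'); im=cv2.imread('pics/side5.png')
    T.append(cv2.resize(im[s[1]:s[3],s[0]:s[2]],(400,400),interpolation=cv2.INTER_CUBIC))
cv2.imwrite('pics/ss5.png',np.hstack(T))
E
```

```text
[-0.03487614 -0.15540838 -1.54636553] [0.07847338 0.24843043 0.00622616] [3.13940326 0.31195795 2.9415488 ]
```

View pics/ss5.png

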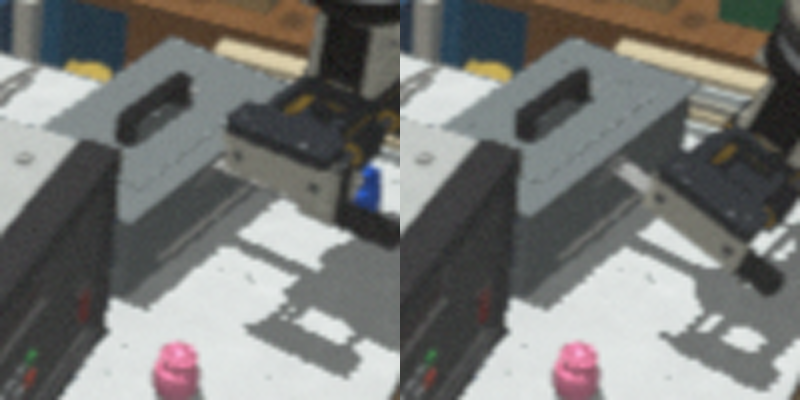

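The bar is tilted about 18° with its blade at the notch, around (613,158). I'll measure cover motion between the two frames numerically.

```bash
python3 - <<'E'
from h import *
a=cv2.imread('pics/side4.png',0).astype(np.float32);b=cv2.imread('pics/side5.png',0).astype(np.float32)
for n,(x,y,w,h) in dict(handle=(317,156,24,22),frontleft=(317,182,22,16),ref=(325,220,25,22)).items():
    t=cv2.resize(a[y:y+h,x:x+w],None,fx=8,fy=8,interpolation=cv2.INTER_CUBIC)
    s=cv2.resize(b[y-4:y+h+4,x-4:x+w+4],None,fx=8,fy=8,interpolation=cv2.INTER_CUBIC)
    r=cv2.matchTemplate(s,t,cv2.TM_CCOEFF_NORMED);_,m,_,l=cv2.minMaxLoc(r);print(n,m,l[0]/8-4,l[1]/8-4)
c=np.array([578,-271,0]);ex=np.array([.979,-.203,0]);ey=np.array([.203,.979,0])
p=c-58*ex+80*ey
print([proj('side4',p+[0,0,z]) for z in (68,75)], proj('side4',c+[0,0,91]),proj('side4',c+[0,0,94]))
E
```

```text
handle 0.9807664155960083 -0.25 -0.75
frontleft 0.992225706577301 0.125 -1.625
ref 0.9988327026367188 0.0 0.0
[array([329.3, 191.7]), array([329.5, 189.6])] [328.6 164.7] [328.6 163.8]
```

Emit:
carry_out(
  plan=[
    {"tx": 0.5, "ty": -0.1, "tz": -1.5, "rx": -0.0035, "ry": -0.0171, "rz": 0},
    {"tx": 0.5, "ty": -0.1, "tz": -1.4, "rx": -0.0035, "ry": -0.0171, "rz": 0},
    {"tx": 0.4, "ty": -0.1, "tz": -0.8, "rx": -0.0019, "ry": -0.0094, "rz": 0},
    {"tx": 3, "ty": -0.6, "tz": 0.9, "rx": 0, "ry": 0, "rz": 0},
    {"tx": 0, "ty": 0, "tz": 0, "rx": 0, "ry": 0, "rz": 0},
  ],
)

```text
time: 9.55
tool_pos: [451.9, -244.8, 30.1]
tcp_rot: [3.141, 0.358, 2.943]
contact_force: [-0.1, 0.3, -0.8]
grip_width: 17.5
finger_force: 30.0
```

```bash
cat >> h.py <<'E'
def shift(n1,n2):
    a=cv2.imread(f'pics/{n1}.png',0).astype(np.float32);b=cv2.imread(f'pics/{n2}.png',0).astype(np.float32)
    for n,(x,y,w,h) in dict(handle=(317,156,24,22),frontleft=(317,182,22,16)).items():
        t=cv2.resize(a[y:y+h,x:x+w],None,fx=8,fy=8,interpolation=cv2.INTER_CUBIC)
        s=cv2.resize(b[y-4:y+h+4,x-4:x+w+4],None,fx=8,fy=8,interpolation=cv2.INTER_CUBIC)
        _,m,_,l=cv2.minMaxLoc(cv2.matchTemplate(s,t,cv2.TM_CCOEFF_NORMED));print(n,round(m,3),l[0]/8-4,l[1]/8-4)
E
python3 - <<'E'
from h import *
o=bot.get_obs();print(o['contact_force'],o['moment'],o['tcp_rot'])
snap('side','side6');shift('side4','side6')
E
```

```text
[-0.10961309  0.28191018 -0.8236756 ] [0.13512563 0.45168886 0.01429674] [3.14124113 0.3581039  2.94314176]
handle 0.958 -1.0 -1.5
frontleft 0.986 0.0 -3.125
```

Emit:
carry_out(
  plan=[
    {"tx": -0.9, "ty": 0.1, "tz": 2.9, "rx": 0.0071, "ry": 0.0351, "rz": 0},
    {"tx": -0.9, "ty": 0.1, "tz": 2.9, "rx": 0.0071, "ry": 0.0351, "rz": 0},
    {"tx": -0.9, "ty": 0.1, "tz": 3, "rx": 0.0071, "ry": 0.0351, "rz": 0},
    {"tx": -0.9, "ty": 0.1, "tz": 3, "rx": 0.0071, "ry": 0.0351, "rz": 0},
    {"tx": -0.9, "ty": 0.1, "tz": 3, "rx": 0.0071, "ry": 0.0351, "rz": 0},
    {"tx": -0.9, "ty": 0.1, "tz": 3, "rx": 0.0071, "ry": 0.0351, "rz": 0},
    {"tx": -0.9, "ty": 0.1, "tz": 3, "rx": 0.0071, "ry": 0.0351, "rz": 0},
    {"tx": -0.9, "ty": 0.1, "tz": 3, "rx": 0.0071, "ry": 0.0351, "rz": 0},
    {"tx": -0.9, "ty": 0.1, "tz": 3, "rx": 0.0071, "ry": 0.0351, "rz": 0},
    {"tx": -0.9, "ty": 0.1, "tz": 3.3, "rx": 0.0071, "ry": 0.0351, "rz": 0},
    {"tx": 0, "ty": 0, "tz": 0, "rx": 0, "ry": 0, "rz": 0},
  ],
)

```text
time: 10.7
tool_pos: [443.5, -244.6, 60.6]
tcp_rot: [-3.14, 0.002, 2.943]
contact_force: [-0.6, -0.0, -1.9]
grip_width: 17.8
finger_force: 30.0
```

Emit:
carry_out(
  plan=[
    {"tx": -4.9, "ty": 1, "tz": 0, "rx": 0, "ry": 0, "rz": 0},
    {"tx": -4.9, "ty": 1, "tz": 0, "rx": 0, "ry": 0, "rz": 0},
    {"tx": -9.8, "ty": 2, "tz": 0, "rx": 0, "ry": 0, "rz": 0},
    {"tx": -9.8, "ty": 2, "tz": 0, "rx": 0, "ry": 0, "rz": 0},
    {"tx": -9.8, "ty": 2, "tz": 0, "rx": 0, "ry": 0, "rz": 0},
    {"tx": -9.8, "ty": 2, "tz": 0, "rx": 0, "ry": 0, "rz": 0},
    {"tx": -9.8, "ty": 2, "tz": 10, "rx": 0, "ry": 0, "rz": 0},
    {"tx": 0, "ty": 0, "tz": 0, "rx": 0, "ry": 0, "rz": 0},
  ],
)

```text
time: 11.5
tool_pos: [382.4, -231.7, 70.6]
tcp_rot: [-3.141, 0.001, 2.942]
contact_force: [-0.2, 0.6, -1.1]
grip_width: 17.7
finger_force: 30.0
```

```bash
python3 - <<'E'
from h import *
o=bot.get_obs();print(o['contact_force'],o['moment'],o['tool_pos'],o['tcp_rot'])
snap('side','side7');shift('side4','side7')
E
```

```text
[-0.24615493  0.62515796 -1.07344342] [-0.01348127 -0.00862998  0.0157539 ] [ 382.44569718 -231.68142742   70.60988426] [-3.14144523e+00  7.88050225e-04  2.94171406e+00]
handle 0.98 -0.875 -1.0
frontleft 0.989 0.0 -2.125
```

Emit:
carry_out(
  plan=[
    {"tx": 3, "ty": 7, "tz": 12, "rx": 0, "ry": 0, "rz": -0.1213},
    {"tx": 3, "ty": 7, "tz": 12, "rx": 0, "ry": 0, "rz": -0.1213},
    {"tx": 3, "ty": 7, "tz": 12, "rx": 0, "ry": 0, "rz": -0.1213},
    {"tx": 3, "ty": 7, "tz": 12, "rx": 0, "ry": 0, "rz": -0.1213},
    {"tx": 3, "ty": 8, "tz": 0, "rx": 0, "ry": 0, "rz": -0.1213},
    {"tx": 4, "ty": 8, "tz": 0, "rx": 0, "ry": 0, "rz": -0.1213},
    {"tx": 4, "ty": 8, "tz": 0, "rx": 0, "ry": 0, "rz": -0.1213},
    {"tx": 3, "ty": 8, "tz": 0, "rx": 0, "ry": 0, "rz": -0.1213},
    {"tx": 3, "ty": 8, "tz": 0, "rx": 0, "ry": 0, "rz": -0.1213},
    {"tx": 3, "ty": 8, "tz": 0, "rx": 0, "ry": 0, "rz": -0.1213},
    {"tx": 4, "ty": 8, "tz": -10, "rx": 0, "ry": 0, "rz": -0.1213},
    {"tx": 4, "ty": 8, "tz": -20, "rx": 0, "ry": 0, "rz": -0.1213},
  ],
)

```text
time: 12.75
tool_pos: [425.0, -140.1, 88.4]
tcp_rot: [3.138, 0.002, 1.482]
contact_force: [-0.2, 0.5, -2.1]
grip_width: 17.7
finger_force: 30.0
```

Emit:
carry_out(
  plan=[
    {"tx": 0, "ty": 0, "tz": -25, "rx": 0, "ry": 0, "rz": 0},
    {"tx": 0, "ty": 0, "tz": -25, "rx": 0, "ry": 0, "rz": 0},
    {"tx": 0, "ty": 0, "tz": -15, "rx": 0, "ry": 0, "rz": 0},
    {"tx": 0, "ty": 0, "tz": -9, "rx": 0, "ry": 0, "rz": 0},
    {"tx": 0, "ty": 0, "tz": -5, "rx": 0, "ry": 0, "rz": 0},
    {"tx": 0, "ty": 0, "tz": -3, "rx": 0, "ry": 0, "rz": 0},
    {"tx": 0, "ty": 0, "tz": 0, "rx": 0, "ry": 0, "rz": 0},
  ],
)

```text
time: 13.45
tool_pos: [423.7, -140.0, 6.1]
tcp_rot: [3.141, 0.001, 1.487]
contact_force: [-0.1, 0.6, -1.9]
grip_width: 17.9
finger_force: 30.0
```

Emit:
carry_out(
  plan=[
    {"tx": 0, "ty": 0, "tz": -1, "rx": 0, "ry": 0, "rz": 0},
    {"tx": 0, "ty": 0, "tz": -0.8, "rx": 0, "ry": 0, "rz": 0},
    {"tx": 0, "ty": 0, "tz": 0, "rx": 0, "ry": 0, "rz": 0},
  ],
)

```text
time: 13.75
tool_pos: [423.6, -139.9, 4.4]
tcp_rot: [3.141, 0.001, 1.487]
contact_force: [0.2, -0.1, -1.6]
grip_width: 17.7
finger_force: 30.0
```

Emit:
carry_out(
  plan=[
    {"tx": 0, "ty": 0, "tz": 0, "rx": 0, "ry": 0, "rz": 0},
    {"tx": 0, "ty": 0, "tz": 0, "rx": 0, "ry": 0, "rz": 0},
    {"tx": 0, "ty": 0, "tz": 0, "rx": 0, "ry": 0, "rz": 0},
    {"tx": 0, "ty": 0, "tz": 0, "rx": 0, "ry": 0, "rz": 0},
    {"tx": 0, "ty": 0, "tz": 10, "rx": 0, "ry": 0, "rz": 0},
    {"tx": 0, "ty": 0, "tz": 30, "rx": 0, "ry": 0, "rz": 0},
    {"tx": 0, "ty": 0, "tz": 40, "rx": 0, "ry": 0, "rz": 0},
    {"tx": 0, "ty": 0, "tz": 40, "rx": 0, "ry": 0, "rz": 0},
    {"tx": 0, "ty": 0, "tz": 40, "rx": 0, "ry": 0, "rz": 0},
    {"tx": 0, "ty": 0, "tz": 40, "rx": 0, "ry": 0, "rz": 0},
  ],
  gripper=0.45,
)

```text
time: 14.75
tool_pos: [423.0, -139.5, 206.7]
tcp_rot: [3.141, 0.001, 1.487]
contact_force: [0.7, -0.8, -0.1]
grip_width: 50.4
finger_force: 0.0
```

Emit:
carry_out(
  plan=[
    {"tx": 31.2, "ty": -26.3, "tz": 0, "rx": 0, "ry": 0, "rz": -0.024},
    {"tx": 31.2, "ty": -26.3, "tz": 0, "rx": 0, "ry": 0, "rz": -0.024},
    {"tx": 31.2, "ty": -26.3, "tz": 0, "rx": 0, "ry": 0, "rz": -0.024},
    {"tx": 31.2, "ty": -26.3, "tz": 0, "rx": 0, "ry": 0, "rz": -0.024},
    {"tx": 31.2, "ty": -26.3, "tz": 0, "rx": 0, "ry": 0, "rz": -0.024},
    {"tx": 0, "ty": 0, "tz": 0, "rx": 0, "ry": 0, "rz": 0},
    {"tx": 0, "ty": 0, "tz": 0, "rx": 0, "ry": 0, "rz": 0},
  ],
)

```text
time: 15.45
tool_pos: [579.1, -271.3, 203.6]
tcp_rot: [-3.14, -0.0, 1.367]
contact_force: [-0.2, 0.0, 0.4]
grip_width: 50.6
finger_force: 0.0
```

```bash
python3 - <<'E'
from h import *
o=bot.get_obs();print(o['tool_pos'],o['tcp_rot'])
T=[]
for v in 'top','wrist': 
    snap(v,v+'8'); T.append(cv2.imread(f'pics/{v}8.png'))
cv2.imwrite('pics/tw8.png',np.hstack([cv2.resize(T[0][180:270,310:410],(400,360),interpolation=cv2.INTER_CUBIC),cv2.resize(T[1],(400,300))[:,:].copy() if 0 else cv2.copyMakeBorder(cv2.resize(T[1],(400,300)),0,60,0,0,cv2.BORDER_CONSTANT)]))
E
```

```text
[ 579.11762903 -271.30038686  203.61071993] [-3.14015248e+00 -2.88766273e-04  1.36654154e+00]
```

View pics/tw8.png

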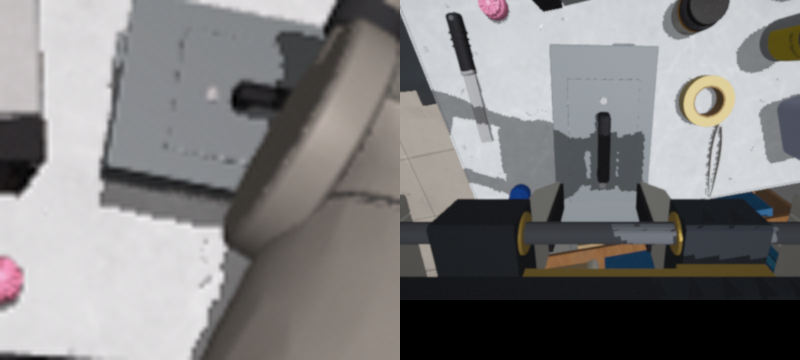

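The wrist view shows the handle vertical at column ~604, centred between the fingers (~600). The bar is lying flat at the left, and the cover is loose, so I can descend and grip.

Emit:
carry_out(
  plan=[
    {"tx": 0, "ty": 0, "tz": -40, "rx": 0, "ry": 0, "rz": 0},
    {"tx": 0, "ty": 0, "tz": -35, "rx": 0, "ry": 0, "rz": 0},
    {"tx": 0, "ty": 0, "tz": -25, "rx": 0, "ry": 0, "rz": 0},
    {"tx": 0, "ty": 0, "tz": -12, "rx": 0, "ry": 0, "rz": 0},
    {"tx": 0, "ty": 0, "tz": -7, "rx": 0, "ry": 0, "rz": 0},
    {"tx": 0, "ty": 0, "tz": 0, "rx": 0, "ry": 0, "rz": 0},
  ],
)

```text
time: 16.15
tool_pos: [579.4, -271.1, 85.6]
tcp_rot: [3.141, 0.001, 1.367]
contact_force: [-0.5, 0.1, 0.3]
grip_width: 50.3
finger_force: 0.0
```

Emit:
carry_out(
  plan=[
    {"tx": 0, "ty": 0, "tz": 0, "rx": 0, "ry": 0, "rz": 0},
    {"tx": 0, "ty": 0, "tz": 0, "rx": 0, "ry": 0, "rz": 0},
    {"tx": 0, "ty": 0, "tz": 0, "rx": 0, "ry": 0, "rz": 0},
    {"tx": 0, "ty": 0, "tz": 0, "rx": 0, "ry": 0, "rz": 0},
    {"tx": 0, "ty": 0, "tz": 0, "rx": 0, "ry": 0, "rz": 0},
    {"tx": 0, "ty": 0, "tz": 0, "rx": 0, "ry": 0, "rz": 0},
  ],
  gripper=1,
)

```text
time: 16.75
tool_pos: [579.9, -271.5, 85.6]
tcp_rot: [3.14, 0.001, 1.367]
contact_force: [1.1, 0.4, 2.9]
grip_width: 13.5
finger_force: 30.0
```

Emit:
carry_out(
  plan=[
    {"tx": 0, "ty": 0, "tz": 4, "rx": 0, "ry": 0, "rz": 0},
    {"tx": 0, "ty": 0, "tz": 8, "rx": 0, "ry": 0, "rz": 0},
    {"tx": 0, "ty": 0, "tz": 15, "rx": 0, "ry": 0, "rz": 0},
    {"tx": 0, "ty": 0, "tz": 25, "rx": 0, "ry": 0, "rz": 0},
    {"tx": 0, "ty": 0, "tz": 30, "rx": 0, "ry": 0, "rz": 0},
    {"tx": 0, "ty": 0, "tz": 30, "rx": 0, "ry": 0, "rz": 0},
    {"tx": 0, "ty": 0, "tz": 30, "rx": 0, "ry": 0, "rz": 0},
    {"tx": 0, "ty": 0, "tz": 25, "rx": 0, "ry": 0, "rz": 0},
    {"tx": 0, "ty": 0, "tz": 20, "rx": 0, "ry": 0, "rz": 0},
    {"tx": 0, "ty": 0, "tz": 0, "rx": 0, "ry": 0, "rz": 0},
  ],
)

```text
time: 17.75
tool_pos: [580.3, -271.8, 275.8]
tcp_rot: [3.136, 0.002, 1.367]
contact_force: [-0.3, -0.2, -1.4]
grip_width: 13.8
finger_force: 30.0
```

```bash
python3 - <<'E'
from h import *
o=bot.get_obs();print(o['tool_pos'],o['tcp_rot'],o['contact_force'],o['moment'])
for v in 'top','side': snap(v,v+'9')
a=cv2.imread('pics/side9.png');b=cv2.imread('pics/top9.png')
cv2.imwrite('pics/st9.png',np.hstack([cv2.resize(a[60:220,260:420],(400,400)),cv2.resize(b[150:270,290:410],(400,400))]))
E
```

```text
[ 580.28937093 -271.77478253  275.82603255] [3.13571950e+00 2.47655588e-03 1.36686450e+00] [-0.27801151 -0.19962254 -1.44969909] [-0.1222935   0.01794697  0.03295846]
```

View pics/st9.png

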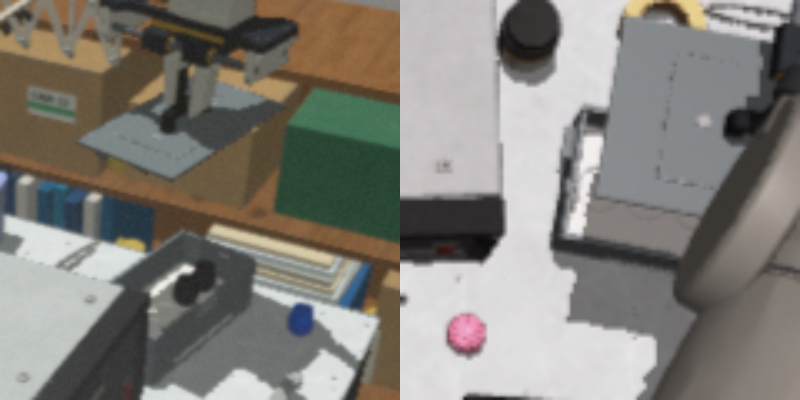

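The cover is off in the gripper (side view ~(185,130)). Inside the open carrier I can see two dark heads near (195,280). Now I'll carry the cover to the clear bench.

Emit:
carry_out(
  plan=[
    {"tx": -20, "ty": 30, "tz": 0, "rx": 0, "ry": 0, "rz": 0.018},
    {"tx": -20, "ty": 30, "tz": 0, "rx": 0, "ry": 0, "rz": 0.018},
    {"tx": -20, "ty": 30, "tz": 0, "rx": 0, "ry": 0, "rz": 0.018},
    {"tx": -20, "ty": 30, "tz": 0, "rx": 0, "ry": 0, "rz": 0.018},
    {"tx": -20, "ty": 30, "tz": 0, "rx": 0, "ry": 0, "rz": 0.018},
    {"tx": -5, "ty": 37, "tz": 0, "rx": 0, "ry": 0, "rz": 0.019},
    {"tx": -5, "ty": 37, "tz": 0, "rx": 0, "ry": 0, "rz": 0.019},
    {"tx": -5, "ty": 37, "tz": 0, "rx": 0, "ry": 0, "rz": 0.019},
    {"tx": -5, "ty": 37, "tz": 0, "rx": 0, "ry": 0, "rz": 0.019},
    {"tx": -5, "ty": 37, "tz": 0, "rx": 0, "ry": 0, "rz": 0.019},
    {"tx": -5, "ty": 37, "tz": 0, "rx": 0, "ry": 0, "rz": 0.019},
  ],
)

```text
time: 18.95
tool_pos: [448.1, 102.1, 270.6]
tcp_rot: [-3.139, 0.001, 1.571]
contact_force: [1.1, 0.2, -2.1]
grip_width: 13.8
finger_force: 30.0
```

Emit:
carry_out(
  plan=[
    {"tx": -3, "ty": 38, "tz": 0, "rx": 0, "ry": 0, "rz": 0},
    {"tx": -3, "ty": 38, "tz": 0, "rx": 0, "ry": 0, "rz": 0},
    {"tx": -3, "ty": 38, "tz": 0, "rx": 0, "ry": 0, "rz": 0},
    {"tx": -3, "ty": 38, "tz": 0, "rx": 0, "ry": 0, "rz": 0},
    {"tx": -3, "ty": 38, "tz": 0, "rx": 0, "ry": 0, "rz": 0},
    {"tx": -3, "ty": 38, "tz": 0, "rx": 0, "ry": 0, "rz": 0},
    {"tx": 0, "ty": 0, "tz": -30, "rx": 0, "ry": 0, "rz": 0},
    {"tx": 0, "ty": 0, "tz": -40, "rx": 0, "ry": 0, "rz": 0},
    {"tx": 0, "ty": 0, "tz": -40, "rx": 0, "ry": 0, "rz": 0},
    {"tx": 0, "ty": 0, "tz": -30, "rx": 0, "ry": 0, "rz": 0},
    {"tx": 0, "ty": 0, "tz": 0, "rx": 0, "ry": 0, "rz": 0},
  ],
)

```text
time: 20.05
tool_pos: [427.8, 326.7, 126.7]
tcp_rot: [-3.131, 0.006, 1.571]
contact_force: [0.3, 0.5, -1.1]
grip_width: 13.4
finger_force: 30.0
```

```bash
python3 - <<'E'
from h import *
o=bot.get_obs();print(o['tool_pos'],o['tcp_rot'],o['contact_force'],o['moment'])
for v in 'top','side': snap(v,v+'10')
a=cv2.imread('pics/top10.png')
cv2.imwrite('pics/st10.png',np.hstack([cv2.resize(a[200:310,90:240],(400,293),interpolation=2),cv2.resize(a[170:280,300:450],(400,293),interpolation=2)]))
E
```

```text
[427.83335588 326.66938282 126.6561156 ] [-3.13114929  0.0064193   1.57093602] [ 0.33598848  0.51436117 -1.11457861] [-0.12258595  0.04844126  0.00193477]
```

View pics/st10.png

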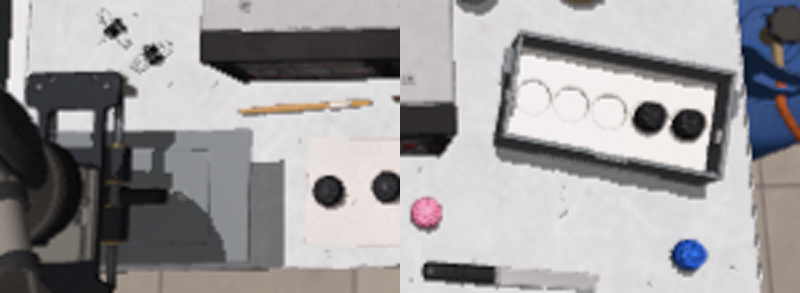

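Pockets 2, 3 and 4 (the +y side) are empty, and heads sit in pockets 0 and 1. The cover hovers over the clear stretch, to the left of the paper. I'll lower it.

Emit:
carry_out(
  plan=[
    {"tx": 6, "ty": 3, "tz": -35, "rx": 0, "ry": 0, "rz": 0},
    {"tx": 0, "ty": 0, "tz": -30, "rx": 0, "ry": 0, "rz": 0},
    {"tx": 0, "ty": 0, "tz": -20, "rx": 0, "ry": 0, "rz": 0},
    {"tx": 0, "ty": 0, "tz": -9, "rx": 0, "ry": 0, "rz": 0},
    {"tx": 0, "ty": 0, "tz": -3, "rx": 0, "ry": 0, "rz": 0},
    {"tx": 0, "ty": 0, "tz": 0, "rx": 0, "ry": 0, "rz": 0},
  ],
)

```text
time: 20.75
tool_pos: [438.3, 332.2, 36.4]
tcp_rot: [3.14, -0.001, 1.571]
contact_force: [-0.2, -0.4, -1.8]
grip_width: 13.9
finger_force: 30.0
```

Emit:
carry_out(
  plan=[
    {"tx": 0, "ty": 0, "tz": -1, "rx": 0, "ry": 0, "rz": 0},
    {"tx": 0, "ty": 0, "tz": -1, "rx": 0, "ry": 0, "rz": 0},
    {"tx": 0, "ty": 0, "tz": 0, "rx": 0, "ry": 0, "rz": 0},
  ],
)

```text
time: 21.05
tool_pos: [437.7, 331.9, 33.7]
tcp_rot: [3.141, -0.0, 1.571]
contact_force: [-1.1, 0.9, -2.3]
grip_width: 13.8
finger_force: 30.0
```

Emit:
carry_out(
  plan=[
    {"tx": 0, "ty": 0, "tz": -1, "rx": 0, "ry": 0, "rz": 0},
    {"tx": 0, "ty": 0, "tz": -1, "rx": 0, "ry": 0, "rz": 0},
    {"tx": 0, "ty": 0, "tz": 0, "rx": 0, "ry": 0, "rz": 0},
  ],
)

```text
time: 21.35
tool_pos: [437.4, 331.6, 31.0]
tcp_rot: [-3.141, 0.001, 1.571]
contact_force: [0.6, -0.6, -1.6]
grip_width: 13.8
finger_force: 30.0
```

Emit:
carry_out(
  plan=[
    {"tx": 0, "ty": 0, "tz": -1, "rx": 0, "ry": 0, "rz": 0},
    {"tx": 0, "ty": 0, "tz": 0, "rx": 0, "ry": 0, "rz": 0},
  ],
)

```text
time: 21.55
tool_pos: [437.5, 331.7, 30.0]
tcp_rot: [3.141, 0.0, 1.571]
contact_force: [0.2, -0.4, -1.6]
grip_width: 13.5
finger_force: 30.0
```

Emit:
carry_out(
  plan=[
    {"tx": 0, "ty": 0, "tz": -1.5, "rx": 0, "ry": 0, "rz": 0},
    {"tx": 0, "ty": 0, "tz": 0, "rx": 0, "ry": 0, "rz": 0},
  ],
)

```text
time: 21.75
tool_pos: [437.6, 331.9, 28.7]
tcp_rot: [3.141, 0.0, 1.571]
contact_force: [0.0, -0.2, 1.0]
grip_width: 13.4
finger_force: 30.0
```

Emit:
carry_out(
  plan=[
    {"tx": 0, "ty": 0, "tz": -1.5, "rx": 0, "ry": 0, "rz": 0},
    {"tx": 0, "ty": 0, "tz": 0, "rx": 0, "ry": 0, "rz": 0},
  ],
)

```text
time: 21.95
tool_pos: [437.7, 331.9, 27.3]
tcp_rot: [3.141, -0.0, 1.571]
contact_force: [0.1, 1.6, 1.2]
grip_width: 13.4
finger_force: 30.0
```

Emit:
carry_out(
  plan=[
    {"tx": 0, "ty": 0, "tz": -1.5, "rx": 0, "ry": 0, "rz": 0},
    {"tx": 0, "ty": 0, "tz": 0, "rx": 0, "ry": 0, "rz": 0},
  ],
)

```text
time: 22.15
tool_pos: [437.6, 331.8, 25.6]
tcp_rot: [3.141, 0.0, 1.571]
contact_force: [0.8, 1.9, 1.1]
grip_width: 13.7
finger_force: 30.0
```

Emit:
carry_out(
  plan=[
    {"tx": 0, "ty": 0, "tz": -1.5, "rx": 0, "ry": 0, "rz": 0},
    {"tx": 0, "ty": 0, "tz": 0, "rx": 0, "ry": 0, "rz": 0},
  ],
)

```text
time: 22.35
tool_pos: [437.8, 331.9, 24.9]
tcp_rot: [3.141, -0.0, 1.571]
contact_force: [-0.7, 0.7, 7.7]
grip_width: 13.7
finger_force: 30.0
```

```bash
python3 - <<'E'
from h import *
o=bot.get_obs();print(o['tool_pos'],o['contact_force'],o['moment'])
E
```

```text
[437.76432644 331.876488    24.90725552] [-0.68775569  0.69531265  7.70855824] [-0.12880309  0.26324334  0.02923433]
```

Emit:
carry_out(
  plan=[
    {"tx": 0, "ty": 0, "tz": 0, "rx": 0, "ry": 0, "rz": 0},
    {"tx": 0, "ty": 0, "tz": 0, "rx": 0, "ry": 0, "rz": 0},
    {"tx": 0, "ty": 0, "tz": 0, "rx": 0, "ry": 0, "rz": 0},
    {"tx": 0, "ty": 0, "tz": 0, "rx": 0, "ry": 0, "rz": 0},
    {"tx": 0, "ty": 0, "tz": 8, "rx": 0, "ry": 0, "rz": 0},
    {"tx": 0, "ty": 0, "tz": 30, "rx": 0, "ry": 0, "rz": 0},
    {"tx": 0, "ty": 0, "tz": 40, "rx": 0, "ry": 0, "rz": 0},
    {"tx": 0, "ty": 0, "tz": 40, "rx": 0, "ry": 0, "rz": 0},
    {"tx": 0, "ty": 0, "tz": 40, "rx": 0, "ry": 0, "rz": 0},
    {"tx": 0, "ty": -40, "tz": 20, "rx": 0, "ry": 0, "rz": 0},
    {"tx": 0, "ty": -40, "tz": 0, "rx": 0, "ry": 0, "rz": 0},
  ],
  gripper=0.4,
)

```text
time: 23.45
tool_pos: [438.8, 252.0, 206.0]
tcp_rot: [3.134, -0.002, 1.573]
contact_force: [1.1, -0.2, -1.2]
grip_width: 55.3
finger_force: 0.0
```

Emit:
carry_out(
  plan=[
    {"tx": -1, "ty": -40, "tz": 0, "rx": 0, "ry": 0, "rz": 0},
    {"tx": -1, "ty": -40, "tz": 0, "rx": 0, "ry": 0, "rz": 0},
    {"tx": -1, "ty": -40, "tz": 0, "rx": 0, "ry": 0, "rz": 0},
    {"tx": -1, "ty": -40, "tz": 0, "rx": 0, "ry": 0, "rz": 0},
    {"tx": -1, "ty": -40, "tz": 0, "rx": 0, "ry": 0, "rz": 0},
    {"tx": -1, "ty": -40, "tz": 0, "rx": 0, "ry": 0, "rz": 0},
    {"tx": 0, "ty": 0, "tz": 0, "rx": 0, "ry": 0, "rz": 0},
    {"tx": 0, "ty": 0, "tz": 0, "rx": 0, "ry": 0, "rz": 0},
  ],
)

```text
time: 24.25
tool_pos: [431.4, 11.2, 202.6]
tcp_rot: [3.141, 0.0, 1.568]
contact_force: [-0.3, 0.4, 0.3]
grip_width: 55.3
finger_force: 0.0
```

```bash
python3 - <<'E'
from h import *
o=bot.get_obs();print(o['tool_pos'],o['tcp_rot'])
for v in 'top','wrist': snap(v,v+'11')
a=cv2.imread('pics/top11.png');w=cv2.imread('pics/wrist11.png')
cv2.imwrite('pics/st11.png',np.vstack([cv2.resize(a[195:305,90:290],(800,440),interpolation=2)[:300],cv2.copyMakeBorder(cv2.resize(w[:300],(560,300),interpolation=2),0,0,0,240,0)]))
E
```

```text
[431.4255285   11.19455766 202.55446543] [3.14096353e+00 1.03979925e-04 1.56822008e+00]
```

View pics/st11.png

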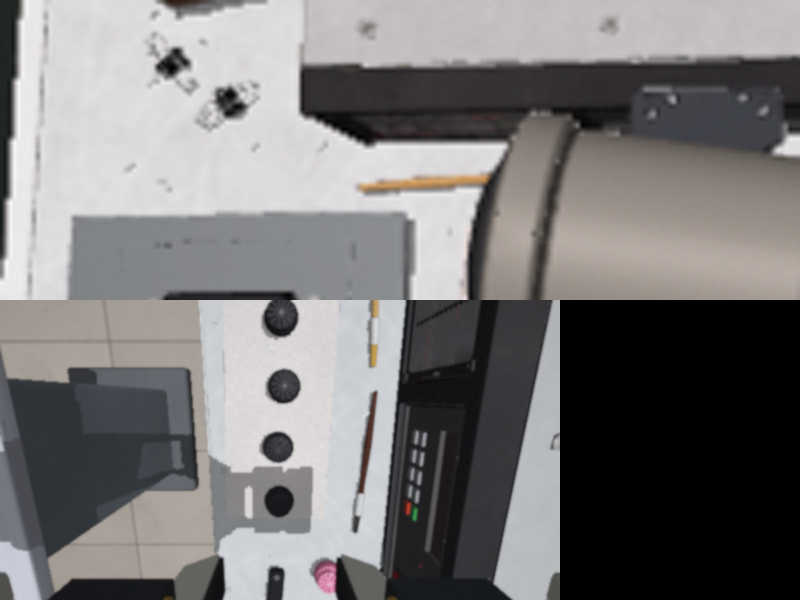

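The cover lies flat on the free bench, level with its edges square. In the wrist picture the spares are at (280,17), (284,86), (278,147) and (279,201). I've used up my 14 views, so from here I'll measure with image code.

```bash
cat >> h.py <<'E'
def blobs(name,box,z,thr=70,amin=60,amax=5000):
    """dark compact blobs in box -> world at height z"""
    x0,y0,x1,y1=box; g=cv2.GaussianBlur(cv2.imread(f'pics/{name}.png'),(3,3),0).max(2)[y0:y1,x0:x1]
    n,l,s,c=cv2.connectedComponentsWithStats((g<thr).astype(np.uint8))
    for i in range(1,n):
        if amin<s[i,4]<amax: print((c[i]+[x0,y0]).round(1),s[i,2:].tolist(),'->',ray(name,c[i][0]+x0,c[i][1]+y0,z))
E
python3 - <<'E'
from h import *
blobs('wrist11',(235,0,335,235),18)
print('--');blobs('top0',(200,255,290,285),18,70,20)
print('top10 pockets heads');blobs('top10',(385,205,420,228),38,70,20)
# pocket ring / white block corners in top10
a=cv2.imread('pics/top10.png')[175:250,330:440];g=cv2.cvtColor(a,cv2.COLOR_BGR2GRAY)
m=(g>200).astype(np.uint8);cs,_=cv2.findContours(m,0,2)
for c in cs:
    if cv2.contourArea(c)>200: print(cv2.contourArea(c),cv2.minAreaRect(c))
C=np.array([578,-271,0]);ex=np.array([.979,-.203,0]);ey=np.array([.203,.979,0])
for i in range(5): print(i,proj('top10',C+ey*38*(i-2)+[0,0,24]),(C+ey*38*(i-2)).round(1))
E
```

```text
[279.9  18. ] [33, 36, 814] -> [431.2 160.7  18. ]
[281.8  87.2] [31, 31, 578] -> [433.  104.1  18. ]
[276.8 146.6] [29, 28, 579] -> [428.2  50.1  18. ]
[278.7 200.8] [29, 31, 678] -> [429.9  -4.1  18. ]
--
[235.1 269.9] [11, 11, 88] -> [434.1 104.9  18. ]
[277.4 271. ] [10, 11, 89] -> [429.3  -4.5  18. ]
[213.  271.5] [11, 10, 86] -> [431.1 162.1  18. ]
[256.6 271.9] [10, 11, 87] -> [428.1  49.2  18. ]
top10 pockets heads
[393.1 213.9] [11, 11, 94] -> [ 569.7 -307.4   38. ]
[407.5 216.4] [12, 10, 97] -> [ 562.4 -344.2   38. ]
2104.5 ((49.21826171875, 36.965049743652344), (75.12349700927734, 30.36665916442871), 10.885526657104492)
2722.5 ((50.5, 37.0), (74.0, 101.0), 90.0)
0 [406.4 217.1] [ 562.6 -345.4    0. ]
1 [392.  214.5] [ 570.3 -308.2    0. ]
2 [377.6 211.9] [ 578. -271.    0.]
3 [363.3 209.3] [ 585.7 -233.8    0. ]
4 [349.  206.7] [ 593.4 -196.6    0. ]
```

Emit:
carry_out(
  plan=[
    {"tx": 15, "ty": -38, "tz": 3, "rx": 0, "ry": 0, "rz": -0.0223},
    {"tx": 15, "ty": -38, "tz": 3, "rx": 0, "ry": 0, "rz": -0.0223},
    {"tx": 15, "ty": -38, "tz": 3, "rx": 0, "ry": 0, "rz": -0.0223},
    {"tx": 15, "ty": -38, "tz": 3, "rx": 0, "ry": 0, "rz": -0.0223},
    {"tx": 15, "ty": -38, "tz": 3, "rx": 0, "ry": 0, "rz": -0.0223},
    {"tx": 15, "ty": -38, "tz": 3, "rx": 0, "ry": 0, "rz": -0.0223},
    {"tx": 15, "ty": -38, "tz": 3, "rx": 0, "ry": 0, "rz": -0.0223},
    {"tx": 15, "ty": -38, "tz": 3, "rx": 0, "ry": 0, "rz": -0.0223},
    {"tx": 15, "ty": -38, "tz": 3, "rx": 0, "ry": 0, "rz": -0.0223},
    {"tx": 0, "ty": 0, "tz": 0, "rx": 0, "ry": 0, "rz": 0},
    {"tx": 0, "ty": 0, "tz": 0, "rx": 0, "ry": 0, "rz": 0},
  ],
)

```text
time: 25.45
tool_pos: [567.1, -329.1, 228.1]
tcp_rot: [-3.14, -0.001, 1.371]
contact_force: [-0.0, -0.2, -0.6]
grip_width: 55.4
finger_force: 0.0
```

```bash
python3 - <<'E'
from h import *
o=bot.get_obs();print(o['tool_pos'],o['tcp_rot'])
snap('wrist','w12')
C=np.array([578,-271,0]);ex=np.array([.979,-.203,0]);ey=np.array([.203,.979,0])
for i in range(5): print(i,proj('w12',C+ey*38*(i-2)+[0,0,24]),proj('w12',C+ey*(38*(i-2)+17)+[0,0,24]))
g=cv2.cvtColor(cv2.imread('pics/w12.png'),cv2.COLOR_BGR2GRAY)
r=cv2.HoughCircles(cv2.GaussianBlur(g,(3,3),0),cv2.HOUGH_GRADIENT_ALT,1.2,20,param1=80,param2=0.6,minRadius=14,maxRadius=40)
if r is not None:
    for u,v,rad in r.reshape(-1,3): print(round(u,1),round(v,1),round(rad,1),ray('w12',u,v,24),ray('w12',u,v,50))
E
```

```text
[ 567.05893146 -329.1388941   228.0907935 ] [-3.14028194e+00 -7.56438808e-04  1.37127395e+00]
0 [279.2 196.4] [279.2 180.8]
1 [279.3 160.8] [279.4 144.2]
2 [279.5 122.9] [279.6 105.1]
3 [279.7  82.4] [279.8  63.3]
4 [279.9  38.9] [280.   18.5]
282.0 84.0 18.9 [ 587.6 -235.7   24. ] [ 587.3 -236.6   50. ]
284.4 39.6 19.8 [ 597.4 -198.    24. ] [ 596.4 -201.6   50. ]
280.8 124.8 17.5 [ 578.9 -273.1   24. ] [ 579.2 -271.3   50. ]
428.4 81.6 21.1 [ 726.2 -261.5   24. ] [ 716.  -260.5   50. ]
279.6 200.4 17.9 [ 562.2 -349.8   24. ] [ 563.7 -342.5   50. ]
462.0 223.2 30.7 [ 751.8 -414.3   24. ] [ 739.7 -402.4   50. ]
428.4 81.6 34.3 [ 726.2 -261.5   24. ] [ 716.  -260.5   50. ]
201.6 193.2 27.0 [ 482.6 -325.7   24. ] [ 489.8 -320.1   50. ]
81.6 91.2 24.2 [ 395.2 -203.6   24. ] [ 408.8 -206.8   50. ]
280.8 163.2 16.5 [ 571.3 -310.9   24. ] [ 572.2 -306.4   50. ]
495.6 16.8 25.7 [ 790.4 -217.7   24. ] [ 775.5 -219.9   50. ]
```

Hough circles give pockets 2, 3 and 4 at (579,-273), (587.5,-235.5) and (597,-198), 38 mm apart within 1 mm, and the seated heads at pockets 0 and 1. Next I'll fetch spare 3.

Emit:
carry_out(
  plan=[
    {"tx": -15, "ty": 38, "tz": -3, "rx": 0, "ry": 0, "rz": 0.0223},
    {"tx": -15, "ty": 38, "tz": -3, "rx": 0, "ry": 0, "rz": 0.0223},
    {"tx": -15, "ty": 38, "tz": -3, "rx": 0, "ry": 0, "rz": 0.0223},
    {"tx": -15, "ty": 38, "tz": -3, "rx": 0, "ry": 0, "rz": 0.0223},
    {"tx": -15, "ty": 38, "tz": -3, "rx": 0, "ry": 0, "rz": 0.0223},
    {"tx": -15, "ty": 38, "tz": -3, "rx": 0, "ry": 0, "rz": 0.0223},
    {"tx": -15, "ty": 38, "tz": -3, "rx": 0, "ry": 0, "rz": 0.0223},
    {"tx": -15, "ty": 38, "tz": -3, "rx": 0, "ry": 0, "rz": 0.0223},
    {"tx": -15, "ty": 38, "tz": -3, "rx": 0, "ry": 0, "rz": 0.0223},
    {"tx": 0, "ty": 0, "tz": 0, "rx": 0, "ry": 0, "rz": 0},
    {"tx": 0, "ty": 0, "tz": 0, "rx": 0, "ry": 0, "rz": 0},
  ],
  gripper=0.5,
)

```text
time: 26.6
tool_pos: [430.8, 13.3, 202.7]
tcp_rot: [3.14, 0.001, 1.575]
contact_force: [0.4, -0.1, -0.4]
grip_width: 46.1
finger_force: 0.0
```

```bash
python3 - <<'E'
from h import *
o=bot.get_obs();print(o['tool_pos'],o['tcp_rot'],o['grip_width'])
snap('wrist','w13');blobs('w13',(225,0,345,235),18)
E
```

```text
[430.77325348  13.30009386 202.7468754 ] [3.14016167e+00 7.38738290e-04 1.57482664e+00] 46.051732999267145
[281.2  19.1] [32, 38, 816] -> [431.2 161.   18. ]
[282.9  88.7] [31, 32, 579] -> [433. 104.  18.]
[277.6 147.7] [29, 28, 576] -> [428.3  50.2  18. ]
[279.  201.8] [29, 31, 677] -> [429.9  -4.1  18. ]
```

Emit:
carry_out(
  plan=[
    {"tx": -1, "ty": -17, "tz": 0, "rx": 0, "ry": 0, "rz": -0.004},
    {"tx": 0, "ty": 0, "tz": -40, "rx": 0, "ry": 0, "rz": 0},
    {"tx": 0, "ty": 0, "tz": -40, "rx": 0, "ry": 0, "rz": 0},
    {"tx": 0, "ty": 0, "tz": -40, "rx": 0, "ry": 0, "rz": 0},
    {"tx": 0, "ty": 0, "tz": -25, "rx": 0, "ry": 0, "rz": 0},
    {"tx": 0, "ty": 0, "tz": 0, "rx": 0, "ry": 0, "rz": 0},
    {"tx": 0, "ty": 0, "tz": 0, "rx": 0, "ry": 0, "rz": 0},
  ],
)

```text
time: 27.35
tool_pos: [431.0, -6.0, 57.5]
tcp_rot: [3.142, 0.0, 1.566]
contact_force: [0.5, 0.3, 0.1]
grip_width: 45.8
finger_force: 0.0
```

Emit:
carry_out(
  plan=[
    {"tx": -1, "ty": 2, "tz": -20, "rx": 0, "ry": 0, "rz": 0},
    {"tx": 0, "ty": 0, "tz": -15, "rx": 0, "ry": 0, "rz": 0},
    {"tx": 0, "ty": 0, "tz": -9, "rx": 0, "ry": 0, "rz": 0},
    {"tx": 0, "ty": 0, "tz": -5, "rx": 0, "ry": 0, "rz": 0},
    {"tx": 0, "ty": 0, "tz": 0, "rx": 0, "ry": 0, "rz": 0},
    {"tx": 0, "ty": 0, "tz": 0, "rx": 0, "ry": 0, "rz": 0},
  ],
)

```text
time: 27.95
tool_pos: [430.1, -3.5, 8.8]
tcp_rot: [3.14, 0.001, 1.567]
contact_force: [-0.4, -0.6, -0.1]
grip_width: 45.7
finger_force: 0.0
```

Emit:
carry_out(
  plan=[
    {"tx": 0, "ty": 0, "tz": 0, "rx": 0, "ry": 0, "rz": 0},
    {"tx": 0, "ty": 0, "tz": 0, "rx": 0, "ry": 0, "rz": 0},
    {"tx": 0, "ty": 0, "tz": 0, "rx": 0, "ry": 0, "rz": 0},
    {"tx": 0, "ty": 0, "tz": 0, "rx": 0, "ry": 0, "rz": 0},
    {"tx": 0, "ty": 0, "tz": 0, "rx": 0, "ry": 0, "rz": 0},
  ],
  gripper=1,
)

```text
time: 28.45
tool_pos: [429.7, -3.3, 8.5]
tcp_rot: [3.141, 0.001, 1.567]
contact_force: [-0.7, 0.2, 5.0]
grip_width: 30.0
finger_force: 30.0
```

Emit:
carry_out(
  plan=[
    {"tx": 0, "ty": 0, "tz": 5, "rx": 0, "ry": 0, "rz": 0},
    {"tx": 0, "ty": 0, "tz": 15, "rx": 0, "ry": 0, "rz": 0},
    {"tx": 0, "ty": 0, "tz": 30, "rx": 0, "ry": 0, "rz": 0},
    {"tx": 0, "ty": 0, "tz": 40, "rx": 0, "ry": 0, "rz": 0},
    {"tx": 0, "ty": 0, "tz": 40, "rx": 0, "ry": 0, "rz": 0},
    {"tx": 0, "ty": 0, "tz": 40, "rx": 0, "ry": 0, "rz": 0},
    {"tx": 0, "ty": 0, "tz": 11.5, "rx": 0, "ry": 0, "rz": 0},
  ],
)

```text
time: 29.15
tool_pos: [431.0, -3.5, 193.7]
tcp_rot: [3.135, 0.002, 1.567]
contact_force: [0.3, -0.0, -0.3]
grip_width: 30.3
finger_force: 30.0
```

Emit:
carry_out(
  plan=[
    {"tx": 16.6, "ty": -29.9, "tz": 0, "rx": 0, "ry": 0, "rz": -0.0227},
    {"tx": 16.6, "ty": -29.9, "tz": 0, "rx": 0, "ry": 0, "rz": -0.0227},
    {"tx": 16.6, "ty": -29.9, "tz": 0, "rx": 0, "ry": 0, "rz": -0.0227},
    {"tx": 16.6, "ty": -29.9, "tz": 0, "rx": 0, "ry": 0, "rz": -0.0227},
    {"tx": 16.6, "ty": -29.9, "tz": 0, "rx": 0, "ry": 0, "rz": -0.0227},
    {"tx": 16.6, "ty": -29.9, "tz": 0, "rx": 0, "ry": 0, "rz": -0.0227},
    {"tx": 16.6, "ty": -29.9, "tz": 0, "rx": 0, "ry": 0, "rz": -0.0227},
    {"tx": 16.6, "ty": -29.9, "tz": 0, "rx": 0, "ry": 0, "rz": -0.0227},
    {"tx": 16.6, "ty": -29.9, "tz": 0, "rx": 0, "ry": 0, "rz": -0.0227},
    {"tx": 0, "ty": 0, "tz": 0, "rx": 0, "ry": 0, "rz": 0},
    {"tx": 0, "ty": 0, "tz": 0, "rx": 0, "ry": 0, "rz": 0},
  ],
)

```text
time: 30.25
tool_pos: [578.3, -272.4, 188.7]
tcp_rot: [-3.14, -0.001, 1.362]
contact_force: [-0.2, 0.7, -0.4]
grip_width: 30.1
finger_force: 30.0
```

Emit:
carry_out(
  plan=[
    {"tx": 0, "ty": 0, "tz": -40, "rx": 0, "ry": 0, "rz": 0},
    {"tx": 0, "ty": 0, "tz": -40, "rx": 0, "ry": 0, "rz": 0},
    {"tx": 0, "ty": 0, "tz": -25, "rx": 0, "ry": 0, "rz": 0},
    {"tx": 0, "ty": 0, "tz": -15, "rx": 0, "ry": 0, "rz": 0},
    {"tx": 0, "ty": 0, "tz": 0, "rx": 0, "ry": 0, "rz": 0},
    {"tx": 0, "ty": 0, "tz": 0, "rx": 0, "ry": 0, "rz": 0},
  ],
)

```text
time: 30.85
tool_pos: [578.9, -271.6, 70.4]
tcp_rot: [3.141, 0.0, 1.363]
contact_force: [-0.1, -0.5, -0.2]
grip_width: 29.9
finger_force: 30.0
```

Emit:
carry_out(
  plan=[
    {"tx": 0, "ty": -0.4, "tz": -15, "rx": 0, "ry": 0, "rz": 0},
    {"tx": 0, "ty": 0, "tz": -12, "rx": 0, "ry": 0, "rz": 0},
    {"tx": 0, "ty": 0, "tz": -6, "rx": 0, "ry": 0, "rz": 0},
    {"tx": 0, "ty": 0, "tz": -4, "rx": 0, "ry": 0, "rz": 0},
    {"tx": 0, "ty": 0, "tz": -2, "rx": 0, "ry": 0, "rz": 0},
    {"tx": 0, "ty": 0, "tz": -1, "rx": 0, "ry": 0, "rz": 0},
    {"tx": 0, "ty": 0, "tz": 0, "rx": 0, "ry": 0, "rz": 0},
    {"tx": 0, "ty": 0, "tz": 0, "rx": 0, "ry": 0, "rz": 0},
  ],
)

```text
time: 31.65
tool_pos: [579.0, -272.9, 30.0]
tcp_rot: [3.141, 0.001, 1.362]
contact_force: [0.3, 0.7, -0.2]
grip_width: 30.1
finger_force: 30.0
```

Emit:
carry_out(
  plan=[
    {"tx": 0, "ty": 0, "tz": -0.7, "rx": 0, "ry": 0, "rz": 0},
    {"tx": 0, "ty": 0, "tz": -0.6, "rx": 0, "ry": 0, "rz": 0},
    {"tx": 0, "ty": 0, "tz": 0, "rx": 0, "ry": 0, "rz": 0},
  ],
)

```text
time: 31.95
tool_pos: [578.8, -272.8, 28.3]
tcp_rot: [3.141, 0.0, 1.362]
contact_force: [0.8, -0.6, -1.4]
grip_width: 29.8
finger_force: 30.0
```

Emit:
carry_out(
  plan=[
    {"tx": 0, "ty": 0, "tz": -0.5, "rx": 0, "ry": 0, "rz": 0},
    {"tx": 0, "ty": 0, "tz": 0, "rx": 0, "ry": 0, "rz": 0},
  ],
)

```text
time: 32.15
tool_pos: [578.8, -272.8, 27.8]
tcp_rot: [3.142, 0.0, 1.362]
contact_force: [0.9, -0.4, -0.2]
grip_width: 29.9
finger_force: 30.0
```

Emit:
carry_out(
  plan=[
    {"tx": 0, "ty": 0, "tz": -0.4, "rx": 0, "ry": 0, "rz": 0},
    {"tx": 0, "ty": 0, "tz": 0, "rx": 0, "ry": 0, "rz": 0},
  ],
)

```text
time: 32.35
tool_pos: [578.9, -272.8, 27.6]
tcp_rot: [3.141, 0.0, 1.362]
contact_force: [-0.7, 0.6, 0.7]
grip_width: 30.2
finger_force: 30.0
```

Emit:
carry_out(
  plan=[
    {"tx": 0, "ty": 0, "tz": 0, "rx": 0, "ry": 0, "rz": 0},
    {"tx": 0, "ty": 0, "tz": 0, "rx": 0, "ry": 0, "rz": 0},
    {"tx": 0, "ty": 0, "tz": 0, "rx": 0, "ry": 0, "rz": 0},
    {"tx": 0, "ty": 0, "tz": 5, "rx": 0, "ry": 0, "rz": 0},
    {"tx": 0, "ty": 0, "tz": 20, "rx": 0, "ry": 0, "rz": 0},
    {"tx": 0, "ty": 0, "tz": 35, "rx": 0, "ry": 0, "rz": 0},
    {"tx": 0, "ty": 0, "tz": 40, "rx": 0, "ry": 0, "rz": 0},
    {"tx": 0, "ty": 0, "tz": 40, "rx": 0, "ry": 0, "rz": 0},
    {"tx": -4, "ty": -20, "tz": 35, "rx": 0, "ry": 0, "rz": 0},
    {"tx": -8, "ty": -37, "tz": 25, "rx": 0, "ry": 0, "rz": 0},
    {"tx": 0, "ty": 0, "tz": 0, "rx": 0, "ry": 0, "rz": 0},
    {"tx": 0, "ty": 0, "tz": 0, "rx": 0, "ry": 0, "rz": 0},
  ],
  gripper=0.52,
)

```text
time: 33.55
tool_pos: [566.6, -330.4, 227.9]
tcp_rot: [3.14, 0.001, 1.361]
contact_force: [0.4, -0.1, -0.5]
grip_width: 44.2
finger_force: 0.0
```

```bash
cat >> h.py <<'E'
def circ(name):
    g=cv2.cvtColor(cv2.imread(f'pics/{name}.png'),cv2.COLOR_BGR2GRAY)
    r=cv2.HoughCircles(cv2.GaussianBlur(g,(3,3),0),cv2.HOUGH_GRADIENT_ALT,1.2,20,param1=80,param2=0.6,minRadius=12,maxRadius=24)
    for u,v,rad in ([] if r is None else r.reshape(-1,3)):
        if 240<u<320: print(round(u,1),round(v,1),round(rad,1),'inner mean',g[int(v)-4:int(v)+5,int(u)-4:int(u)+5].mean().round(),ray(name,u,v,24),ray(name,u,v,50))
E
python3 - <<'E'
from h import *
o=bot.get_obs();print(o['tool_pos'],o['tcp_rot'])
snap('wrist','w14');circ('w14');print();blobs('w14',(240,0,320,230),37,75,100)
E
```

```text
[ 566.58489969 -330.43081449  227.93150258] [3.14045869e+00 5.38396690e-04 1.36087095e+00]
279.6 38.4 19.5 inner mean 214.0 [ 594.5 -198.1   24. ] [ 593.7 -201.8   50. ]
282.0 81.6 18.4 inner mean 216.0 [ 588.9 -235.4   24. ] [ 588.5 -236.5   50. ]
279.6 124.8 17.1 inner mean 59.0 [ 578.2 -274.6   24. ] [ 578.6 -272.8   50. ]
279.6 199.2 16.6 inner mean 22.0 [ 562.2 -350.1   24. ] [ 563.7 -342.8   50. ]
279.6 162.0 16.8 inner mean 52.0 [ 570.5 -311.1   24. ] [ 571.4 -306.7   50. ]
308.4 199.2 19.9 inner mean 129.0 [ 592.2 -356.5   24. ] [ 591.6 -348.8   50. ]

[281.6   4.8] [80, 10, 689] -> [ 601.4 -174.2   37. ]
[279.1 125.3] [29, 29, 673] -> [ 577.8 -274.    37. ]
[279.4 162.4] [30, 30, 640] -> [ 570.6 -309.2   37. ]
[279.6 199. ] [30, 30, 678] -> [ 562.9 -346.3   37. ]
[280.1 223.9] [80, 11, 822] -> [ 557.8 -372.9   37. ]
```

The new head sits in line with the seated ones and shows the same size, so it's seated. Next is spare 2.

Emit:
carry_out(
  plan=[
    {"tx": -15, "ty": 38, "tz": -3, "rx": 0, "ry": 0, "rz": 0.0233},
    {"tx": -15, "ty": 38, "tz": -3, "rx": 0, "ry": 0, "rz": 0.0233},
    {"tx": -15, "ty": 38, "tz": -3, "rx": 0, "ry": 0, "rz": 0.0233},
    {"tx": -15, "ty": 38, "tz": -3, "rx": 0, "ry": 0, "rz": 0.0233},
    {"tx": -15, "ty": 38, "tz": -3, "rx": 0, "ry": 0, "rz": 0.0233},
    {"tx": -15, "ty": 38, "tz": -3, "rx": 0, "ry": 0, "rz": 0.0233},
    {"tx": -15, "ty": 38, "tz": -3, "rx": 0, "ry": 0, "rz": 0.0233},
    {"tx": -15, "ty": 38, "tz": -3, "rx": 0, "ry": 0, "rz": 0.0233},
    {"tx": -15, "ty": 38, "tz": -3, "rx": 0, "ry": 0, "rz": 0.0233},
    {"tx": 0, "ty": 0, "tz": 0, "rx": 0, "ry": 0, "rz": 0},
    {"tx": 0, "ty": 0, "tz": 0, "rx": 0, "ry": 0, "rz": 0},
  ],
  gripper=0.5,
)

```text
time: 34.7
tool_pos: [431.1, 13.4, 199.9]
tcp_rot: [-3.141, 0.0, 1.575]
contact_force: [0.2, -0.1, 0.4]
grip_width: 45.8
finger_force: 0.0
```

```bash
python3 - <<'E'
from h import *
o=bot.get_obs();print(o['tool_pos'],o['tcp_rot'],o['grip_width'])
snap('wrist','w15');blobs('w15',(225,0,345,235),18)
E
```

```text
[431.13621614  13.40690901 199.93921645] [-3.14058262e+00  3.34648389e-04  1.57518065e+00] 45.813551137371526
[281.2  18.8] [33, 37, 813] -> [431.  160.9  18. ]
[282.8  88.9] [31, 32, 568] -> [432.8 103.9  18. ]
[277.8 148.4] [29, 28, 583] -> [428.4  50.2  18. ]
```

Emit:
carry_out(
  plan=[
    {"tx": -3.5, "ty": 39, "tz": 0, "rx": 0, "ry": 0, "rz": 0},
    {"tx": 0, "ty": 0, "tz": -40, "rx": 0, "ry": 0, "rz": 0},
    {"tx": 0, "ty": 0, "tz": -40, "rx": 0, "ry": 0, "rz": 0},
    {"tx": 0, "ty": 0, "tz": -35, "rx": 0, "ry": 0, "rz": 0},
    {"tx": 0, "ty": 0, "tz": -25, "rx": 0, "ry": 0, "rz": 0},
    {"tx": 0, "ty": 0, "tz": 0, "rx": 0, "ry": 0, "rz": 0},
    {"tx": 0, "ty": 0, "tz": 0, "rx": 0, "ry": 0, "rz": 0},
  ],
)

```text
time: 35.45
tool_pos: [428.8, 50.5, 60.5]
tcp_rot: [-3.141, 0.0, 1.571]
contact_force: [-0.3, -0.3, 0.6]
grip_width: 45.9
finger_force: 0.0
```

Emit:
carry_out(
  plan=[
    {"tx": -0.4, "ty": -0.3, "tz": -20, "rx": 0, "ry": 0, "rz": 0},
    {"tx": 0, "ty": 0, "tz": -18, "rx": 0, "ry": 0, "rz": 0},
    {"tx": 0, "ty": 0, "tz": -9, "rx": 0, "ry": 0, "rz": 0},
    {"tx": 0, "ty": 0, "tz": -5, "rx": 0, "ry": 0, "rz": 0},
    {"tx": 0, "ty": 0, "tz": 0, "rx": 0, "ry": 0, "rz": 0},
    {"tx": 0, "ty": 0, "tz": 0, "rx": 0, "ry": 0, "rz": 0},
  ],
)

```text
time: 36.05
tool_pos: [428.6, 50.8, 9.2]
tcp_rot: [3.14, 0.0, 1.572]
contact_force: [-0.4, -0.3, 0.6]
grip_width: 45.7
finger_force: 0.0
```

Emit:
carry_out(
  plan=[
    {"tx": 0, "ty": 0, "tz": 0, "rx": 0, "ry": 0, "rz": 0},
    {"tx": 0, "ty": 0, "tz": 0, "rx": 0, "ry": 0, "rz": 0},
    {"tx": 0, "ty": 0, "tz": 0, "rx": 0, "ry": 0, "rz": 0},
    {"tx": 0, "ty": 0, "tz": 0, "rx": 0, "ry": 0, "rz": 0},
    {"tx": 0, "ty": 0, "tz": 0, "rx": 0, "ry": 0, "rz": 0},
  ],
  gripper=1,
)

```text
time: 36.55
tool_pos: [428.3, 50.9, 8.8]
tcp_rot: [3.141, 0.0, 1.572]
contact_force: [-0.6, -0.5, 6.6]
grip_width: 30.0
finger_force: 30.0
```

Emit:
carry_out(
  plan=[
    {"tx": 0, "ty": 0, "tz": 5, "rx": 0, "ry": 0, "rz": 0},
    {"tx": 0, "ty": 0, "tz": 15, "rx": 0, "ry": 0, "rz": 0},
    {"tx": 0, "ty": 0, "tz": 30, "rx": 0, "ry": 0, "rz": 0},
    {"tx": 0, "ty": 0, "tz": 40, "rx": 0, "ry": 0, "rz": 0},
    {"tx": 0, "ty": 0, "tz": 40, "rx": 0, "ry": 0, "rz": 0},
    {"tx": 0, "ty": 0, "tz": 40, "rx": 0, "ry": 0, "rz": 0},
    {"tx": 0, "ty": 0, "tz": 21.5, "rx": 0, "ry": 0, "rz": 0},
  ],
)

```text
time: 37.25
tool_pos: [428.7, 50.9, 203.2]
tcp_rot: [3.137, 0.001, 1.572]
contact_force: [0.5, 0.1, -0.6]
grip_width: 30.0
finger_force: 30.0
```

Emit:
carry_out(
  plan=[
    {"tx": 17.6, "ty": -31.7, "tz": 0, "rx": 0, "ry": 0, "rz": -0.0232},
    {"tx": 17.6, "ty": -31.7, "tz": 0, "rx": 0, "ry": 0, "rz": -0.0232},
    {"tx": 17.6, "ty": -31.7, "tz": 0, "rx": 0, "ry": 0, "rz": -0.0232},
    {"tx": 17.6, "ty": -31.7, "tz": 0, "rx": 0, "ry": 0, "rz": -0.0232},
    {"tx": 17.6, "ty": -31.7, "tz": 0, "rx": 0, "ry": 0, "rz": -0.0232},
    {"tx": 17.6, "ty": -31.7, "tz": 0, "rx": 0, "ry": 0, "rz": -0.0232},
    {"tx": 17.6, "ty": -31.7, "tz": 0, "rx": 0, "ry": 0, "rz": -0.0232},
    {"tx": 17.6, "ty": -31.7, "tz": 0, "rx": 0, "ry": 0, "rz": -0.0232},
    {"tx": 17.6, "ty": -31.7, "tz": 0, "rx": 0, "ry": 0, "rz": -0.0232},
    {"tx": 0, "ty": 0, "tz": 0, "rx": 0, "ry": 0, "rz": 0},
    {"tx": 0, "ty": 0, "tz": 0, "rx": 0, "ry": 0, "rz": 0},
  ],
)

```text
time: 38.35
tool_pos: [585.8, -234.5, 199.1]
tcp_rot: [-3.14, -0.0, 1.362]
contact_force: [-0.1, 0.5, -0.2]
grip_width: 30.1
finger_force: 30.0
```

Emit:
carry_out(
  plan=[
    {"tx": 0, "ty": 0, "tz": -40, "rx": 0, "ry": 0, "rz": 0},
    {"tx": 0, "ty": 0, "tz": -40, "rx": 0, "ry": 0, "rz": 0},
    {"tx": 0, "ty": 0, "tz": -35, "rx": 0, "ry": 0, "rz": 0},
    {"tx": 0, "ty": 0, "tz": -15, "rx": 0, "ry": 0, "rz": 0},
    {"tx": 0, "ty": 0, "tz": 0, "rx": 0, "ry": 0, "rz": 0},
    {"tx": 0, "ty": 0, "tz": 0, "rx": 0, "ry": 0, "rz": 0},
  ],
)

```text
time: 38.95
tool_pos: [586.5, -233.6, 70.9]
tcp_rot: [3.141, 0.0, 1.364]
contact_force: [0.6, 0.5, -0.3]
grip_width: 30.1
finger_force: 30.0
```

Emit:
carry_out(
  plan=[
    {"tx": 0.3, "ty": -0.5, "tz": -15, "rx": 0, "ry": 0, "rz": 0},
    {"tx": 0, "ty": 0, "tz": -12, "rx": 0, "ry": 0, "rz": 0},
    {"tx": 0, "ty": 0, "tz": -6, "rx": 0, "ry": 0, "rz": 0},
    {"tx": 0, "ty": 0, "tz": -4, "rx": 0, "ry": 0, "rz": 0},
    {"tx": 0, "ty": 0, "tz": -2, "rx": 0, "ry": 0, "rz": 0},
    {"tx": 0, "ty": 0, "tz": -1.5, "rx": 0, "ry": 0, "rz": 0},
    {"tx": 0, "ty": 0, "tz": 0, "rx": 0, "ry": 0, "rz": 0},
    {"tx": 0, "ty": 0, "tz": 0, "rx": 0, "ry": 0, "rz": 0},
  ],
)

```text
time: 39.75
tool_pos: [586.8, -235.0, 29.7]
tcp_rot: [3.141, 0.001, 1.363]
contact_force: [0.1, -0.3, 0.1]
grip_width: 29.7
finger_force: 30.0
```

Emit:
carry_out(
  plan=[
    {"tx": 0, "ty": 0, "tz": -0.6, "rx": 0, "ry": 0, "rz": 0},
    {"tx": 0, "ty": 0, "tz": -0.6, "rx": 0, "ry": 0, "rz": 0},
    {"tx": 0, "ty": 0, "tz": 0, "rx": 0, "ry": 0, "rz": 0},
  ],
)

```text
time: 40.05
tool_pos: [586.6, -234.9, 28.3]
tcp_rot: [3.141, 0.0, 1.363]
contact_force: [0.4, -0.2, 0.4]
grip_width: 29.6
finger_force: 30.0
```

Emit:
carry_out(
  plan=[
    {"tx": 0, "ty": 0, "tz": -0.4, "rx": 0, "ry": 0, "rz": 0},
    {"tx": 0, "ty": 0, "tz": 0, "rx": 0, "ry": 0, "rz": 0},
  ],
)

```text
time: 40.25
tool_pos: [586.7, -234.9, 27.9]
tcp_rot: [3.141, 0.0, 1.363]
contact_force: [-0.1, 0.3, -0.4]
grip_width: 29.9
finger_force: 30.0
```

Emit:
carry_out(
  plan=[
    {"tx": 0, "ty": 0, "tz": -0.3, "rx": 0, "ry": 0, "rz": 0},
    {"tx": 0, "ty": 0, "tz": 0, "rx": 0, "ry": 0, "rz": 0},
  ],
)

```text
time: 40.45
tool_pos: [586.7, -234.9, 27.9]
tcp_rot: [3.141, 0.0, 1.363]
contact_force: [-0.9, -0.1, 3.4]
grip_width: 30.2
finger_force: 30.0
```

Emit:
carry_out(
  plan=[
    {"tx": 0, "ty": 0, "tz": 0, "rx": 0, "ry": 0, "rz": 0},
    {"tx": 0, "ty": 0, "tz": 0, "rx": 0, "ry": 0, "rz": 0},
    {"tx": 0, "ty": 0, "tz": 0, "rx": 0, "ry": 0, "rz": 0},
    {"tx": 0, "ty": 0, "tz": 5, "rx": 0, "ry": 0, "rz": 0},
    {"tx": 0, "ty": 0, "tz": 20, "rx": 0, "ry": 0, "rz": 0},
    {"tx": 0, "ty": 0, "tz": 35, "rx": 0, "ry": 0, "rz": 0},
    {"tx": 0, "ty": 0, "tz": 40, "rx": 0, "ry": 0, "rz": 0},
    {"tx": -5, "ty": -24, "tz": 40, "rx": 0, "ry": 0, "rz": 0},
    {"tx": -8, "ty": -36, "tz": 33, "rx": 0, "ry": 0, "rz": 0},
    {"tx": -8, "ty": -36, "tz": 27, "rx": 0, "ry": 0, "rz": 0},
    {"tx": 0, "ty": 0, "tz": 0, "rx": 0, "ry": 0, "rz": 0},
    {"tx": 0, "ty": 0, "tz": 0, "rx": 0, "ry": 0, "rz": 0},
  ],
  gripper=0.52,
)

```text
time: 41.65
tool_pos: [565.3, -331.6, 228.0]
tcp_rot: [3.141, 0.0, 1.362]
contact_force: [0.6, 0.1, -0.6]
grip_width: 44.3
finger_force: 0.0
```

```bash
python3 - <<'E'
from h import *
o=bot.get_obs();print(o['tool_pos'],o['tcp_rot'])
snap('wrist','w16');circ('w16');print();blobs('w16',(240,0,320,230),37,75,100)
E
```

```text
[ 565.34596485 -331.55524219  227.95763337] [3.14054439e+00 4.31358958e-04 1.36165084e+00]
282.0 34.8 19.0 inner mean 214.0 [ 596.  -196.7   24. ] [ 595.  -200.6   50. ]
279.6 121.2 17.4 inner mean 57.0 [ 577.7 -272.3   24. ] [ 578.  -270.7   50. ]
280.8 160.8 17.5 inner mean 53.0 [ 570.7 -311.3   24. ] [ 571.5 -306.9   50. ]
279.6 81.6 17.8 inner mean 69.0 [ 585.4 -236.1   24. ] [ 585.1 -237.1   50. ]
280.8 198.0 16.3 inner mean 22.0 [ 562.5 -350.2   24. ] [ 563.9 -343.    50. ]
266.4 297.6 17.8 inner mean 68.0 [ 521.  -465.1   24. ] [ 525.4 -449.7   50. ]

[282.    3.9] [80, 9, 583] -> [ 600.6 -174.7   37. ]
[279.7  82. ] [30, 33, 737] -> [ 585.3 -236.9   37. ]
[280.  123.9] [29, 29, 671] -> [ 577.7 -274.1   37. ]
[280.3 160.9] [30, 29, 630] -> [ 570.6 -309.1   37. ]
[280.5 197.8] [30, 31, 680] -> [ 562.9 -346.3   37. ]
[280.  223.4] [80, 12, 889] -> [ 556.7 -373.6   37. ]
```

Emit:
carry_out(
  plan=[
    {"tx": -15, "ty": 38, "tz": -3, "rx": 0, "ry": 0, "rz": 0.0233},
    {"tx": -15, "ty": 38, "tz": -3, "rx": 0, "ry": 0, "rz": 0.0233},
    {"tx": -15, "ty": 38, "tz": -3, "rx": 0, "ry": 0, "rz": 0.0233},
    {"tx": -15, "ty": 38, "tz": -3, "rx": 0, "ry": 0, "rz": 0.0233},
    {"tx": -15, "ty": 38, "tz": -3, "rx": 0, "ry": 0, "rz": 0.0233},
    {"tx": -15, "ty": 38, "tz": -3, "rx": 0, "ry": 0, "rz": 0.0233},
    {"tx": -15, "ty": 38, "tz": -3, "rx": 0, "ry": 0, "rz": 0.0233},
    {"tx": -15, "ty": 38, "tz": -3, "rx": 0, "ry": 0, "rz": 0.0233},
    {"tx": -15, "ty": 38, "tz": -3, "rx": 0, "ry": 0, "rz": 0.0233},
    {"tx": 0, "ty": 0, "tz": 0, "rx": 0, "ry": 0, "rz": 0},
    {"tx": 0, "ty": 0, "tz": 0, "rx": 0, "ry": 0, "rz": 0},
  ],
  gripper=0.5,
)

```text
time: 42.8
tool_pos: [429.9, 12.5, 200.0]
tcp_rot: [-3.141, 0.0, 1.576]
contact_force: [-0.0, -0.2, 0.4]
grip_width: 46.3
finger_force: 0.0
```

```bash
python3 - <<'E'
from h import *
o=bot.get_obs();print(o['tool_pos'],o['tcp_rot'],o['grip_width'])
snap('wrist','w17');blobs('w17',(225,0,345,235),18)
E
```

```text
[429.87786551  12.46948988 200.02277341] [-3.14051988e+00  3.32816430e-04  1.57648862e+00] 46.2984420971067
[283.1  17.9] [33, 36, 829] -> [431.1 160.7  18. ]
[284.5  87.6] [31, 32, 592] -> [432.9 104.1  18. ]
```

Emit:
carry_out(
  plan=[
    {"tx": 2, "ty": 31, "tz": 0, "rx": 0, "ry": 0, "rz": 0},
    {"tx": 0, "ty": 31, "tz": 0, "rx": 0, "ry": 0, "rz": 0},
    {"tx": 0, "ty": 31, "tz": 0, "rx": 0, "ry": 0, "rz": 0},
    {"tx": 0, "ty": 0, "tz": -40, "rx": 0, "ry": 0, "rz": 0},
    {"tx": 0, "ty": 0, "tz": -40, "rx": 0, "ry": 0, "rz": 0},
    {"tx": 0, "ty": 0, "tz": -35, "rx": 0, "ry": 0, "rz": 0},
    {"tx": 0, "ty": 0, "tz": -25, "rx": 0, "ry": 0, "rz": 0},
    {"tx": 0, "ty": 0, "tz": 0, "rx": 0, "ry": 0, "rz": 0},
    {"tx": 0, "ty": 0, "tz": 0, "rx": 0, "ry": 0, "rz": 0},
  ],
)

```text
time: 43.75
tool_pos: [433.2, 103.5, 60.6]
tcp_rot: [-3.141, 0.001, 1.572]
contact_force: [0.1, -0.1, -0.2]
grip_width: 45.7
finger_force: 0.0
```

Emit:
carry_out(
  plan=[
    {"tx": -0.3, "ty": 0.4, "tz": -20, "rx": 0, "ry": 0, "rz": 0},
    {"tx": 0, "ty": 0, "tz": -18, "rx": 0, "ry": 0, "rz": 0},
    {"tx": 0, "ty": 0, "tz": -9, "rx": 0, "ry": 0, "rz": 0},
    {"tx": 0, "ty": 0, "tz": -5, "rx": 0, "ry": 0, "rz": 0},
    {"tx": 0, "ty": 0, "tz": 0, "rx": 0, "ry": 0, "rz": 0},
    {"tx": 0, "ty": 0, "tz": 0, "rx": 0, "ry": 0, "rz": 0},
  ],
)

```text
time: 44.35
tool_pos: [433.0, 104.5, 9.3]
tcp_rot: [3.14, 0.0, 1.573]
contact_force: [0.3, 0.0, -0.1]
grip_width: 45.7
finger_force: 0.0
```

Emit:
carry_out(
  plan=[
    {"tx": 0, "ty": 0, "tz": 0, "rx": 0, "ry": 0, "rz": 0},
    {"tx": 0, "ty": 0, "tz": 0, "rx": 0, "ry": 0, "rz": 0},
    {"tx": 0, "ty": 0, "tz": 0, "rx": 0, "ry": 0, "rz": 0},
    {"tx": 0, "ty": 0, "tz": 0, "rx": 0, "ry": 0, "rz": 0},
    {"tx": 0, "ty": 0, "tz": 0, "rx": 0, "ry": 0, "rz": 0},
  ],
  gripper=1,
)

```text
time: 44.85
tool_pos: [432.7, 104.6, 8.9]
tcp_rot: [3.14, 0.0, 1.573]
contact_force: [0.6, 0.1, 4.8]
grip_width: 29.7
finger_force: 30.0
```

Emit:
carry_out(
  plan=[
    {"tx": 0, "ty": 0, "tz": 5, "rx": 0, "ry": 0, "rz": 0},
    {"tx": 0, "ty": 0, "tz": 15, "rx": 0, "ry": 0, "rz": 0},
    {"tx": 0, "ty": 0, "tz": 30, "rx": 0, "ry": 0, "rz": 0},
    {"tx": 0, "ty": 0, "tz": 40, "rx": 0, "ry": 0, "rz": 0},
    {"tx": 0, "ty": 0, "tz": 40, "rx": 0, "ry": 0, "rz": 0},
    {"tx": 0, "ty": 0, "tz": 40, "rx": 0, "ry": 0, "rz": 0},
    {"tx": 0, "ty": 0, "tz": 21.5, "rx": 0, "ry": 0, "rz": 0},
  ],
)

```text
time: 45.55
tool_pos: [433.1, 104.6, 203.4]
tcp_rot: [3.137, 0.0, 1.573]
contact_force: [0.5, 0.7, 0.6]
grip_width: 30.0
finger_force: 30.0
```

Emit:
carry_out(
  plan=[
    {"tx": 18, "ty": -33.6, "tz": 0, "rx": 0, "ry": 0, "rz": -0.0233},
    {"tx": 18, "ty": -33.6, "tz": 0, "rx": 0, "ry": 0, "rz": -0.0233},
    {"tx": 18, "ty": -33.6, "tz": 0, "rx": 0, "ry": 0, "rz": -0.0233},
    {"tx": 18, "ty": -33.6, "tz": 0, "rx": 0, "ry": 0, "rz": -0.0233},
    {"tx": 18, "ty": -33.6, "tz": 0, "rx": 0, "ry": 0, "rz": -0.0233},
    {"tx": 18, "ty": -33.6, "tz": 0, "rx": 0, "ry": 0, "rz": -0.0233},
    {"tx": 18, "ty": -33.6, "tz": 0, "rx": 0, "ry": 0, "rz": -0.0233},
    {"tx": 18, "ty": -33.6, "tz": 0, "rx": 0, "ry": 0, "rz": -0.0233},
    {"tx": 18, "ty": -33.6, "tz": 0, "rx": 0, "ry": 0, "rz": -0.0233},
    {"tx": 0, "ty": 0, "tz": 0, "rx": 0, "ry": 0, "rz": 0},
    {"tx": 0, "ty": 0, "tz": 0, "rx": 0, "ry": 0, "rz": 0},
  ],
)

```text
time: 46.65
tool_pos: [593.8, -198.2, 199.2]
tcp_rot: [-3.14, -0.0, 1.362]
contact_force: [-0.3, 0.5, 0.1]
grip_width: 29.9
finger_force: 30.0
```

Emit:
carry_out(
  plan=[
    {"tx": 0, "ty": 0, "tz": -40, "rx": 0, "ry": 0, "rz": 0},
    {"tx": 0, "ty": 0, "tz": -40, "rx": 0, "ry": 0, "rz": 0},
    {"tx": 0, "ty": 0, "tz": -35, "rx": 0, "ry": 0, "rz": 0},
    {"tx": 0, "ty": 0, "tz": -15, "rx": 0, "ry": 0, "rz": 0},
    {"tx": 0, "ty": 0, "tz": 0, "rx": 0, "ry": 0, "rz": 0},
    {"tx": 0, "ty": 0, "tz": 0, "rx": 0, "ry": 0, "rz": 0},
  ],
)

```text
time: 47.25
tool_pos: [594.5, -197.1, 70.9]
tcp_rot: [3.141, 0.0, 1.365]
contact_force: [-0.2, 0.3, -0.7]
grip_width: 30.3
finger_force: 30.0
```

Emit:
carry_out(
  plan=[
    {"tx": 0, "ty": 0.3, "tz": -15, "rx": 0, "ry": 0, "rz": 0},
    {"tx": 0, "ty": 0, "tz": -12, "rx": 0, "ry": 0, "rz": 0},
    {"tx": 0, "ty": 0, "tz": -6, "rx": 0, "ry": 0, "rz": 0},
    {"tx": 0, "ty": 0, "tz": -4, "rx": 0, "ry": 0, "rz": 0},
    {"tx": 0, "ty": 0, "tz": -2, "rx": 0, "ry": 0, "rz": 0},
    {"tx": 0, "ty": 0, "tz": -1.5, "rx": 0, "ry": 0, "rz": 0},
    {"tx": 0, "ty": 0, "tz": 0, "rx": 0, "ry": 0, "rz": 0},
    {"tx": 0, "ty": 0, "tz": 0, "rx": 0, "ry": 0, "rz": 0},
  ],
)

```text
time: 48.05
tool_pos: [594.5, -197.7, 29.8]
tcp_rot: [3.141, 0.001, 1.363]
contact_force: [-0.6, -0.3, 0.1]
grip_width: 30.0
finger_force: 30.0
```

Emit:
carry_out(
  plan=[
    {"tx": 0, "ty": 0, "tz": -0.6, "rx": 0, "ry": 0, "rz": 0},
    {"tx": 0, "ty": 0, "tz": -0.6, "rx": 0, "ry": 0, "rz": 0},
    {"tx": 0, "ty": 0, "tz": 0, "rx": 0, "ry": 0, "rz": 0},
  ],
)

```text
time: 48.35
tool_pos: [594.3, -197.6, 28.3]
tcp_rot: [3.142, 0.0, 1.363]
contact_force: [-0.1, -0.6, -0.4]
grip_width: 29.9
finger_force: 30.0
```

Emit:
carry_out(
  plan=[
    {"tx": 0, "ty": 0, "tz": -0.4, "rx": 0, "ry": 0, "rz": 0},
    {"tx": 0, "ty": 0, "tz": 0, "rx": 0, "ry": 0, "rz": 0},
  ],
)

```text
time: 48.55
tool_pos: [594.4, -197.6, 28.0]
tcp_rot: [3.141, 0.0, 1.363]
contact_force: [-0.3, 0.7, 0.2]
grip_width: 30.1
finger_force: 30.0
```

Emit:
carry_out(
  plan=[
    {"tx": 0, "ty": 0, "tz": -0.2, "rx": 0, "ry": 0, "rz": 0},
    {"tx": 0, "ty": 0, "tz": 0, "rx": 0, "ry": 0, "rz": 0},
  ],
)

```text
time: 48.75
tool_pos: [594.4, -197.6, 28.0]
tcp_rot: [3.141, 0.0, 1.363]
contact_force: [-0.7, -0.1, 2.8]
grip_width: 30.3
finger_force: 30.0
```

Emit:
carry_out(
  plan=[
    {"tx": 0, "ty": 0, "tz": 0, "rx": 0, "ry": 0, "rz": 0},
    {"tx": 0, "ty": 0, "tz": 0, "rx": 0, "ry": 0, "rz": 0},
    {"tx": 0, "ty": 0, "tz": 0, "rx": 0, "ry": 0, "rz": 0},
    {"tx": 0, "ty": 0, "tz": 5, "rx": 0, "ry": 0, "rz": 0},
    {"tx": 0, "ty": 0, "tz": 20, "rx": 0, "ry": 0, "rz": 0},
    {"tx": 0, "ty": 0, "tz": 35, "rx": 0, "ry": 0, "rz": 0},
    {"tx": 0, "ty": -10, "tz": 40, "rx": 0, "ry": 0, "rz": 0},
    {"tx": -9, "ty": -43, "tz": 25, "rx": 0, "ry": 0, "rz": 0},
    {"tx": -9, "ty": -43, "tz": 25, "rx": 0, "ry": 0, "rz": 0},
    {"tx": -9, "ty": -40, "tz": 50, "rx": 0, "ry": 0, "rz": 0},
    {"tx": 0, "ty": 0, "tz": 0, "rx": 0, "ry": 0, "rz": 0},
    {"tx": 0, "ty": 0, "tz": 0, "rx": 0, "ry": 0, "rz": 0},
  ],
  gripper=0.52,
)

```text
time: 49.95
tool_pos: [569.5, -324.5, 216.9]
tcp_rot: [3.139, 0.001, 1.362]
contact_force: [0.3, 0.4, -0.8]
grip_width: 44.7
finger_force: 0.0
```

```bash
python3 - <<'E'
from h import *
o=bot.get_obs();print(o['tool_pos'],o['tcp_rot'])
snap('wrist','w18');circ('w18');print();blobs('w18',(240,0,320,230),37,75,100)
E
```

```text
[ 569.50115116 -324.47551112  216.86469849] [3.13944546e+00 9.84372706e-04 1.36166404e+00]
277.2 42.0 18.2 inner mean 71.0 [ 594.4 -196.2   24. ] [ 593.8 -199.8   50. ]
277.2 90.0 18.3 inner mean 75.0 [ 585.8 -236.4   24. ] [ 585.8 -236.9   50. ]
277.2 207.6 17.2 inner mean 23.0 [ 561.6 -349.6   24. ] [ 563.4 -341.7   50. ]
277.2 133.2 17.6 inner mean 63.0 [ 577.5 -275.3   24. ] [ 578.1 -272.9   50. ]
277.2 174.0 16.2 inner mean 53.0 [ 569.  -314.8   24. ] [ 570.3 -309.5   50. ]

[281.7   9.1] [80, 12, 758] -> [ 603.1 -174.    37. ]
[276.7  42.2] [32, 37, 863] -> [ 593.7 -198.    37. ]
[276.9  90.4] [31, 33, 759] -> [ 585.5 -236.9   37. ]
[277.3 132.9] [30, 29, 682] -> [ 577.9 -273.9   37. ]
[277.5 171.3] [30, 31, 696] -> [ 570.5 -309.6   37. ]
[277.7 208.2] [30, 32, 714] -> [ 562.8 -346.3   37. ]
```

All five pockets now hold heads, evenly spaced. I'll move clear, do a final numeric check and hand in.

Emit:
carry_out(
  plan=[
    {"tx": -15, "ty": 38, "tz": 3, "rx": 0, "ry": 0, "rz": 0},
    {"tx": -15, "ty": 38, "tz": 3, "rx": 0, "ry": 0, "rz": 0},
    {"tx": -15, "ty": 38, "tz": 3, "rx": 0, "ry": 0, "rz": 0},
    {"tx": -15, "ty": 38, "tz": 3, "rx": 0, "ry": 0, "rz": 0},
    {"tx": -15, "ty": 38, "tz": 3, "rx": 0, "ry": 0, "rz": 0},
    {"tx": -15, "ty": 38, "tz": 3, "rx": 0, "ry": 0, "rz": 0},
    {"tx": -15, "ty": 38, "tz": 3, "rx": 0, "ry": 0, "rz": 0},
    {"tx": -15, "ty": 38, "tz": 3, "rx": 0, "ry": 0, "rz": 0},
    {"tx": 0, "ty": 0, "tz": 0, "rx": 0, "ry": 0, "rz": 0},
    {"tx": 0, "ty": 0, "tz": 0, "rx": 0, "ry": 0, "rz": 0},
  ],
)

```text
time: 51.0
tool_pos: [448.9, -18.2, 239.3]
tcp_rot: [-3.141, 0.001, 1.367]
contact_force: [-0.1, -0.8, -0.6]
grip_width: 44.0
finger_force: 0.0
```

```bash
python3 - <<'E'
from h import *
snap('top','t19')
print('heads');blobs('t19',(335,195,420,228),37,75,40)
print('bar handle');blobs('t19',(305,262,345,285),12,70,40)
print('cover handle');blobs('t19',(105,255,180,285),40,70,30)
g=cv2.imread('pics/t19.png')[240:305,95:205]
m=((abs(g.astype(int).max(2)-130)<35)&(np.ptp(g.astype(int),axis=2)<25)).astype(np.uint8)
c=max(cv2.findContours(m,0,2)[0],key=cv2.contourArea);r=cv2.minAreaRect(c);print(r)
print([ray('t19',u+95,v+240,16) for u,v in cv2.boxPoints(r)])
print(bot.get_obs()['tool_pos'],bot.get_obs()['time'])
E
```

```text
heads
[411.  203.7] [31, 33, 136] -> [ 595.7 -356.1   37. ]
[349.1 205.8] [11, 11, 93] -> [ 593.3 -194.7   37. ]
[364.6 208.5] [10, 10, 87] -> [ 585.4 -234.5   37. ]
[379.1 211.4] [11, 10, 91] -> [ 577.  -271.9   37. ]
[347.3 223.7] [33, 18, 113] -> [ 546.4 -187.6   37. ]
[393.1 213.8] [11, 11, 95] -> [ 570.  -307.7   37. ]
[407.6 216.5] [12, 10, 99] -> [ 562.3 -344.5   37. ]
bar handle
[332.  269.5] [9, 17, 84] -> [ 430.7 -146.2   12. ]
cover handle
[147.  270.7] [33, 7, 199] -> [435.6 326.1  40. ]
((54.49288558959961, 31.122772216796875), (46.44456100463867, 87.79569244384766), 88.91908264160156)
[array([495.3, 446.8,  16. ]), array([495.3, 215.9,  16. ]), array([376.2, 211.1,  16. ]), array([376. , 437.2,  16. ])]
[449.41653073 -19.1268864  239.27619795] 51.05
```

```bash
python3 - <<'E'
from h import *
blobs('t19',(300,240,420,300),12,90,15)
print('before');blobs('top10',(300,240,420,300),12,90,15)
g0=cv2.imread('pics/top10.png',0)[255:285:2,305:385:2];g1=cv2.imread('pics/t19.png',0)[255:285:2,305:385:2]
for a,b in zip(g0,g1): print(''.join(' .:-=+*#%@'[9-v*9//255] for v in a),'|',''.join(' .:-=+*#%@'[9-v*9//255] for v in b))
E
```

```text
[314.5 281.1] [27, 59, 386] -> [ 402. -100.   12.]
[333.9 259.6] [13, 40, 234] -> [ 456.2 -152.2   12. ]
before
[322.2 272.2] [27, 8, 169] -> [ 424.2 -120.5   12. ]
@@@@@@@@@@@@@@@@@@@@@@@@@@@@@@@@@@@@@@@@ | @@@@@@@@@@@@@@@@@@@@@@@@@@@@@@@@@@@@@@@@
@@@@@@@@@@@@@@@@@@@@@@@@@@@@@@@@@@@@@@@@ | @@@@@@@@@@@@@@@@@@@@@@@@@@@@@@@@@@@@@@@@
@@@@@@@@@@@@@@@@@@@@@@@@@@@@@@@@@@@@@@@@ | @@@@@@@@@@@@@@@@@@@@@@@@@@@@@@@@@@@@@@@@
@@@@@@@@@@@@@@@@@@@@@@@@@@@@@@@@@@@@@@@@ | @@@@@@@@@@@@@@@@@@@@@@@@@@@@@@@@@@@@@@@@
@@@@@@@@@@@@@@@@@@@@@@@@@@@@@@@@@@@@@@@@ | @@@@@@@@@@@@@@@@@@@@@@@@@@@@@@@@@@@@@@@@
@@@@@@@@@@@@@@@@@@@@@@@@@@@@@@@@@@@@@@@@ | @@@@@@@@@@@@@@@@@@@@@@@@@@@@@@@@@@@@@@@@
@@@@@@@@@@@@@@@@@@@@@@@@@@@@@@@@@@@@@@@@ | @@@@@@@@@@@@@@@@@@@@@@@@@@@@@@@@@@@@@@@@
@@@@@@@@@@@@@@@@@@@@@@@@@@@@@@@@@@@@@@@@ | @@@@@@@@@@@@@@@@@@@@@@@@@@@@@@@@@@@@@@@@
@@@@@@@@@@@@@@@@@@@@@@@@@@@@@@@@@@@@@@@@ | @@@@@@@@@@@@@@@@@@@@@@@@@@@@@@@@@@@@@@@@
@@@@@@@@@@@@@@@@@@@@@@@@@@@@@@@@@@@@@@@@ | @@@@@@@@@@@@@@@@@@@@@@@@@@@@@@@@@@@@@@@@
@@@@@@@@@@@@@@@@@@@@@@@@@@@@@@@@@@@@@@@@ | @@@@@@@@@@@@@@@@@@@@@@@@@@@@@@@@@@@@@@@@
@@@@@@@@@@@@@@@@@@@@@@@@@@@@@@@@@@%@@@@@ | @@@@@@@@@@@@@@@@@@@@@@@@@@@@@@@@@@@@@@@@
@@@@@@@@@@@@@@@@@@@@@@@@@@@@@@@@@@@@@@@@ | @@@@@@@@@@@@@@@@@@@@@@@@@@@@@@@@@@@@@@@@
@@@@@@@@@@@@@@@@@@@@@@@@@@@@@@@@@@@@@@@@ | @@@@@@@@@@@@@@@@@@@@@@@@@@@@@@@@@@@@@@@@
@@@@@@@@@@@@@@@@@@@@@@@@@@@@@@@@@@@@@@@@ | @@@@@@@@@@@@@@@@@@@@@@@@@@@@@@@@@@@@@@@@<stdin>:5: RuntimeWarning: overflow encountered in scalar multiply
```

The arm overlaps the bar in this view, so I'll move it further left and check again.

Emit:
carry_out(
  plan=[
    {"tx": 0, "ty": 40, "tz": 5, "rx": 0, "ry": 0, "rz": 0},
    {"tx": 0, "ty": 40, "tz": 5, "rx": 0, "ry": 0, "rz": 0},
    {"tx": 0, "ty": 40, "tz": 5, "rx": 0, "ry": 0, "rz": 0},
    {"tx": 0, "ty": 40, "tz": 5, "rx": 0, "ry": 0, "rz": 0},
    {"tx": 0, "ty": 40, "tz": 0, "rx": 0, "ry": 0, "rz": 0},
    {"tx": 0, "ty": 40, "tz": 0, "rx": 0, "ry": 0, "rz": 0},
    {"tx": 0, "ty": 0, "tz": 0, "rx": 0, "ry": 0, "rz": 0},
    {"tx": 0, "ty": 0, "tz": 0, "rx": 0, "ry": 0, "rz": 0},
  ],
)

```text
time: 51.85
tool_pos: [449.9, 220.1, 258.8]
tcp_rot: [-3.14, 0.002, 1.364]
contact_force: [-0.3, -0.5, -0.6]
grip_width: 43.8
finger_force: 0.0
```

```bash
python3 - <<'E'
from h import *
snap('top','t20')
for n in 'top10','t20': print(n);blobs(n,(300,240,420,300),12,90,15)
d=cv2.absdiff(cv2.imread('pics/top10.png'),cv2.imread('pics/t20.png')).max(2)[185:300,300:440]
n,l,s,c=cv2.connectedComponentsWithStats((d>50).astype(np.uint8))
print([ (s[i].tolist()) for i in range(1,n) if s[i,4]>15])
E
```

```text
top10
[322.2 272.2] [27, 8, 169] -> [ 424.2 -120.5   12. ]
t20
[322.  272.2] [27, 8, 165] -> [ 424.2 -120.2   12. ]
[[43, 15, 13, 13, 129], [59, 18, 13, 13, 134], [73, 21, 14, 13, 138]]
```

The bar hasn't moved. On the right-hand side, the only changes since the cover came off are the three filled pockets.

```bash
python3 -c "
from plant import bot
print(bot.close_job())"
```

```text
the job is handed in; nothing more can be done
None
```

Job handed in at about 52 s: the cover was pried loose and laid flat on the left of the bench, the bar was laid flat, and spares now stand in pockets 2, 3 and 4, with the heads in pockets 0 and 1, the jar and the tape left alone; no verdict came back.

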